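# Put the full-length gouging rods away in the rod quiver

## Task

Swing the quiver's lid up until it stands open, drop the two full-length gouging rods into it, one in each bay, points up, and then shut the lid fully; leave the short stub in its channel and everything else where it is. The carbon is brittle: squeeze the rods with no more than 15 N, and lower each at least half its length into its bay before letting it drop.

Things in the scene. Friction and masses are not known exactly. Their poses are not given: they have to be found in the camera images.
- rod_a: copper-coated carbon gouging rod, full length: 14 mm diameter, 140 mm long, about 45 g, the last 18 mm a blunt black point. Origin at the centre of its flat foot, z along the rod to the point. It starts lying in a channel of the rest, leaning 40 degrees from vertical with the point up and away from the robot; the 62 mm at its point end stick out free beyond the channel. Brittle
- rod_b: a second rod, the same as rod_a, in another channel of the rest
- stub: a burnt-down rod of the same kind, only 85 mm long, in the remaining channel; origin at its foot, z along it. Stays where it is
- rest: fixed sloping rest: steel plate 130 x 215 x 6 mm carrying three grey V channels side by side, 75 mm apart along its y, leaning 40 degrees from vertical towards its +x. Each channel is 78 mm long, about 20 mm wide; the foot of a rod lies at x = -50 mm, z = 30 mm, y = -75, 0 or 75 mm. Which rod is in which channel varies. Origin at the centre of the underside
- quiver: fixed upright green steel quiver, a narrow box 36 (x) x 68 (y) mm and 156 mm high, walls 4 mm, on a foot plate 130 x 130 x 5 mm. Inside are two square bays, 28 x 28 mm, 151 mm deep, side by side along y with a 4 mm wall between them that reaches the rim. Origin at the centre of the underside; its -x side roughly faces the robot
- bay_left (a point): centre of the floor of the quiver's +y bay (5 mm above the quiver's underside); the bay's mouth is 151 mm straight above it. Axes as the quiver's
- bay_right (a point): the same for the -y bay
- lid (a joint): angle of the quiver's hinged lid in rad: 0 shut, grows as it opens, 1.9 fully open (leaning back, away from the robot). The stiff hinge holds it at any angle. The lid is a plate 46 x 72 x 4 mm that covers both bays and overhangs the near wall by 5 mm
- lid_grip (a point): point in the upper part of the lid's handle, moving with the lid: an upright steel fin 12 mm (x) x 20 mm (y) standing 34 mm up from the plate; its end is 13 mm beyond this point. With the lid shut the point lies 26 mm above the rim's height and 36 mm nearer (-x) than the hinge line
- lid_hinge (a point): middle of the lid's hinge line, which runs along the quiver's y, 21 mm to +x of the quiver's centre at the height of the rim (156 mm)
- hammer: loose hammer, 260 mm long, lying on the table; origin under its middle
- tube: loose offcut of square steel tube, 110 x 50 x 50 mm, lying on the table; origin at the centre of its underside
- tin: loose closed tin, 70 mm diameter, 100 mm high, standing; origin at the centre of its underside
Mind the look-alikes: they are no part of the job. What is shaped like the quiver but blue or purple is not meant.

How it is judged:
By the outcome, as a careful person would: the job done as asked, in the order asked, and still so for the second after the job is handed in, with the robot touching nothing.
It also fails if it takes over 72 s, if anything falls off the work surface, if the arm or the gripper's body presses on something with over 40 N, if the wrist force passes 120 N, or if a joint passes its speed limit or range.

## Robot

A 6-joint arm with a two-finger parallel gripper is mounted at the origin on the work surface. World frame = base frame: x ahead of the robot, y to its left, z up, the work surface at z = 0. Lengths are in m, angles in rad, forces in N, time in s.
With the tool pointing down it reaches from about 0.425 to 0.95 m from the base axis. Payload 3.5 kg.
Tool frame: the origin (TCP) lies midway between the tips of the shut fingers; the grasp point (between the pads) lies 19 mm behind it; z points along the fingers, y is the line along which they close (so a half turn about z gives the same grasp; the last joint's range is limited). The gripper opens to 85 mm and grips with 20 to 120 N. Pads are 22 mm wide; open, the fingers measure 114 mm over their backs; the gripper's body (76 mm by 85 mm) begins 54 mm behind the grasp point. The pads swing forward as they close: fully open they stand 13 mm farther back than shut.
Start: joints at [-1.295, 0.286, 1.577, -0, 1.279, -0.15], TCP at [0.279, -0.615, 0.231] pointing down, gripper open.
Joint ranges: [-2.77, 2.77], [-0.9, 2.22], [0.21, 2.48], [-1.53, 4.67], [0.24, 2.81], [-2.84, 2.84]. Speed limits (rad/s): [2.79, 2.79, 3.14, 3.14, 3.14, 3.14].

## Interface

Orientations are given as a unit quaternion [x, y, z, w].
In Python, from plant import ctrl gives the robot as it stands.
- The arm moves only by the tool move_arm, never from a script. Its argument "plan" is a list of rows, each an object of numbers: "x", "y", "z": the shift along the tool's x, y, z in m; "yaw": the turn about the tool's z in rad; "fingers": the closure, from 0 (fully open) to 1 (shut). In form: [{"x": .., "y": .., "z": .., "yaw": .., "fingers": ..}, ...]. A call has 1 to 5 rows; each row is the pose to reach, as a shift and turn from the pose commanded when the call began, along the tool's axes at that moment; what a row does not reach only later rows make up. A row lasts 1/10 s, in which the tool goes at most 50 mm and 8.59 degrees, less where a joint would pass 70% of its speed; a pose out of reach is approached as far as the arm can. A call with a gripper value outside its range is refused whole. The fingers move at their own pace and stop on an object; "force" is the grip in N (left out, the last holds). Time passes only in rows, so rows that repeat a pose let the fingers close. It gives the time, the measured TCP pose, the force, the opening and the grip force at its end, in the units of the state.
- ctrl.get_state(): the state, without advancing time (a new reading comes with each control period).
- ctrl.read_camera(name): name is "side" or "top"; returns the picture (400x640x3 uint8, red, green, blue); there is no depth.
- ctrl.camera_model(name): a dict with "intrinsics" (3x3 intrinsics, pixels), "distortion" ([k1, k2, p1, p2, k3] as OpenCV has them; the pictures are not rectified), "cam_to_world" (4x4, takes a point from camera to world coordinates). Camera axes: x right, y up, looking along -z (the intrinsics and any distortion apply to the point x, -y, -z); pixel columns grow to the right and rows downward; lengths in m; the calibration is good to about 2 mm. A picture is of the moment at which its call begins. camera_model takes no time and is no camera call.
- ctrl.sign_off(): hands the job in; it is judged then, once.
The state is a dict: "time": time; "qpos": joint angles; "dq": joint speeds; "joint_efforts": joint torques, N m; "eef_pos": TCP position; "tcp_rot": TCP orientation; "contact_force": force on the tool from outside, world axes, zero at the start; "wrist_torque": the same for the moment, N m; "opening": opening from 0.0 (shut) to 1.0 (fully open); "finger_force": force on a finger pad.
Only numpy, scipy, OpenCV 4.12 (cv2) and the standard library are available. Lean on these libraries where they do the work, as an engineer would, in place of code of your own. Each camera call takes 0.05 s, during which the arm holds its last target. There are 200 camera calls.

## Working session

There is one attempt and no reset: what is moved stays moved. The work goes in short steps, Python scripts to look and compute and a tool call to move; the robot and the scene stay as the last step left them, time stands still between calls to the robot, and variables do not carry over. Pictures are saved under pics/ and viewed, at most 10 in all, crops included, and the job is handed in when it is done.

Besides the shell and the picture viewer there is one more tool, called after ">>>" as name([rows], argument=value, ...), one row to a line, values as JSON. move_arm: Moves the arm, as the interface text tells. Its arguments: {"type":"object","properties":{"plan":{"type":"array"},"force":{"type":"number"}},"required":["plan"]}

```bash
ls; mkdir -p pics; python3 - <<'E'
from plant import ctrl
import cv2,numpy as np
for n in("side","top"):
    im=ctrl.read_camera(n); cv2.imwrite(f"pics/{n}0.png",im[:,:,::-1])
    m=ctrl.camera_model(n); print(n,m)
print(ctrl.get_state())
E
```

```text
pics
side {'intrinsics': array([[482.85279373,   0.        , 319.13347853],
       [  0.        , 482.85279373, 192.6296413 ],
       [  0.        ,   0.        ,   1.        ]]), 'distortion': array([0.01410428, 0.        , 0.        , 0.        , 0.        ]), 'cam_to_world': array([[-0.93773984,  0.19564671, -0.2869954 ,  0.22580978],
       [-0.34732653, -0.53502955,  0.77013484,  0.81191443],
       [-0.00287667,  0.82186723,  0.56967181,  0.78391244],
       [ 0.        ,  0.        ,  0.        ,  1.        ]])}
top {'intrinsics': array([[379.13217294,   0.        , 323.79479638],
       [  0.        , 379.13217294, 194.72713426],
       [  0.        ,   0.        ,   1.        ]]), 'distortion': array([-0.08506152,  0.        ,  0.        ,  0.        ,  0.        ]), 'cam_to_world': array([[ 0.01903572,  0.99171655, -0.12702725,  0.43186997],
       [-0.99978931,  0.01985675,  0.00520014, -0.04761106],
       [ 0.00767941,  0.12690149,  0.9918856 ,  1.05444391],
       [ 0.        ,  0.        ,  0.        ,  1.        ]])}
{'time': 0.1, 'qpos': array([-1.29498582e+00,  2.87123796e-01,  1.57801844e+00,  4.16193693e-05,
        1.27861826e+00, -1.50006726e-01]), 'dq': array([ 0.00187041, -0.00105096, -0.00199475, -0.0001257 , -0.00035149,
        0.000931  ]), 'joint_efforts': array([-4.80919198e-05, -4.07299018e+01, -2.93700761e+01, -1.79423723e-04,
        3.40937098e-03,  1.17845797e-06]), 'eef_pos': array([ 0.27868811, -0.61413359,  0.23006094]), 'tcp_rot': array([ 9.77421145e-01,  2.11297729e-01, -4.82539963e-05, -1.08303127e-03]), 'contact_force': array([-0.20587225,  0.580315  ,  0.72998201]), 'wrist_torque': array([0.02370878, 0.00333497, 0.00531357]), 'finger_force': 0.0, 'opening': 0.999326248953795}
```

View pics/side0.png

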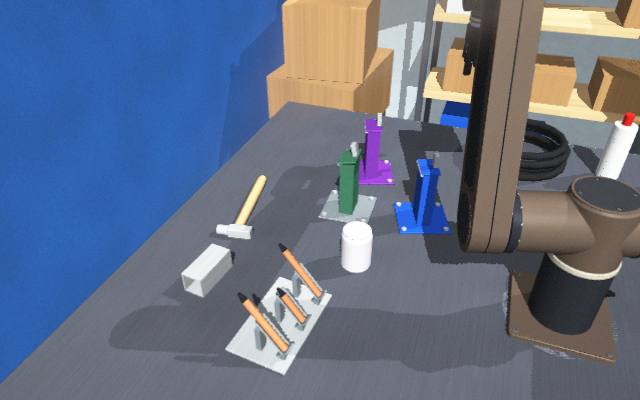

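View pics/top0.png

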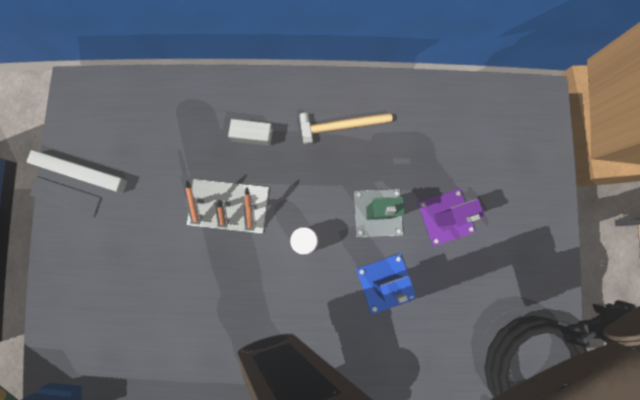

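Candidates for the quiver: green at side (348,185)/top (380,212), the wanted one. Blue at side (425,195)/top (388,285) and purple at side (375,150)/top (450,215) are look-alikes. Rods: full-length ones at top (193,205) and (249,210); the stub in the middle at (221,213).

```bash
cat > h.py <<'E'
import numpy as np,cv2
from plant import ctrl
def cam(n):
    m=ctrl.camera_model(n);return m['intrinsics'],m['distortion'],m['cam_to_world']
def ray(n,uv):
    K,D,T=cam(n);p=cv2.undistortPoints(np.array([[uv]],float),K,D)[0,0]
    d=T[:3,:3]@np.array([p[0],-p[1],-1]);return T[:3,3],d/np.linalg.norm(d)
def plane(n,uv,z):
    o,d=ray(n,uv);return o+d*(z-o[2])/d[2]
def tri(us,ut):
    A=[];b=[]
    for n,u in(("side",us),("top",ut)):
        o,d=ray(n,u);P=np.eye(3)-np.outer(d,d);A.append(P);b.append(P@o)
    A=np.vstack(A);b=np.hstack(b);x=np.linalg.lstsq(A,b,rcond=None)[0];return x,np.linalg.norm(A@x-b)
def proj(n,X):
    K,D,T=cam(n);F=np.diag([1,-1,-1.])@np.linalg.inv(T)[:3,:]
    X=np.atleast_2d(X);c=(F@np.c_[X,np.ones(len(X))].T).T
    return cv2.projectPoints(c.reshape(-1,1,3),np.zeros(3),np.zeros(3),K,D)[0][:,0]
def shot(n,name=None):
    im=ctrl.read_camera(n)[:,:,::-1].copy()
    if name: cv2.imwrite(f"pics/{name}.png",im)
    return im
def crop(im,x,y,w,h,s):
    c=cv2.resize(im[y:y+h,x:x+w],None,fx=s,fy=s,interpolation=cv2.INTER_CUBIC)
    for i in range(0,w,10): cv2.line(c,(i*s,0),(i*s,8 if (x+i)%50 else 20),(0,255,255),1)
    for j in range(0,h,10): cv2.line(c,(0,j*s),(8 if (y+j)%50 else 20,j*s),(0,255,255),1)
    return c
E
python3 - <<'E'
from h import *
t=cv2.imread('pics/top0.png');s=cv2.imread('pics/side0.png')
a=crop(t,180,170,100,70,4);b=crop(t,345,180,70,70,4)
c=crop(s,220,230,120,150,2);d=crop(s,310,130,80,100,3)
W=np.zeros((600,800,3),np.uint8)
W[:280,:400]=a;W[:280,400:680]=b;W[290:590,:240]=c;W[290:590,400:640]=d
cv2.imwrite('pics/c1.png',W)
E
```

```text
(no output)
```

View pics/c1.png

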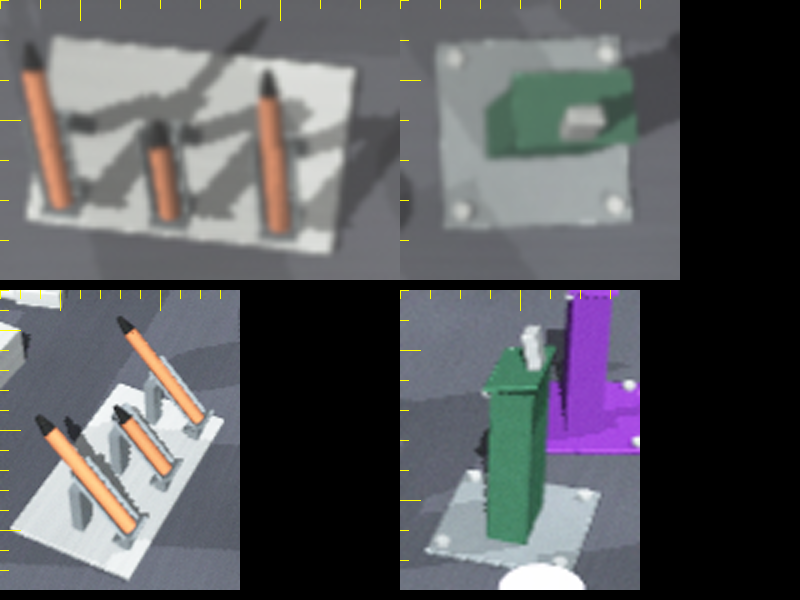

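```bash
python3 - <<'E'
from h import *
np.set_printoptions(precision=4,suppress=True)
def rect(n,px,z):
    P=np.array([plane(n,p,z)[:2] for p in px]);c=P.mean(0)
    # x dir: top edge minus bottom; order TL,TR,BR,BL in world (TL=+x+y)
    dx=(P[0]+P[1]-P[2]-P[3])/2;dy=(P[0]+P[3]-P[1]-P[2])/2
    print(n,c,'len',np.linalg.norm(dx),np.linalg.norm(dy),'yaw',np.arctan2(dx[1],dx[0]),np.arctan2(-dy[0],dy[1]));return c
rect('top',[(193.7,179.2),(268.7,187),(263,233.2),(186.8,224.5)],.006)
rect('top',[(354.2,191.2),(399.5,189.2),(403,234.5),(356.8,237)],.005)
rect('side',[(319,217.3),(332.3,191),(376.7,197.3),(368.3,223.3)],.005)
print('handle',tri((354.3,142.7),(392.5,210)))
print('r1 tip',tri((239,293.5),(188.2,181.2)),'foot',tri((285,347.5),(195,221.7)))
print('r2 tip',tri((280,244.5),(246.7,188)),'foot',tri((320,294),(250,228.2)))
E
```

```text
top [0.5297 0.214 ] len 0.12903404351029343 0.214859223987514 yaw -0.08824827444817689 -0.08667937910400296
top [ 0.5186 -0.2061] len 0.12727548886817974 0.12821400159695842 yaw 0.06904328746652406 0.06737029630414694
side [ 0.5185 -0.2061] len 0.12873555845923598 0.1245367933748615 yaw 0.12983132072223924 0.06565589088318528
handle (array([ 0.5107, -0.2078,  0.2028]), np.float64(0.002114371116450718))
r1 tip (array([0.5775, 0.2847, 0.1341]), np.float64(0.0009527565137921599)) foot (array([0.4844, 0.2951, 0.0352]), np.float64(0.0037659982144996914))
r2 tip (array([0.5626, 0.1371, 0.1356]), np.float64(0.0003544607393516173)) foot (array([0.4705, 0.1448, 0.0326]), np.float64(0.0037758034479885142))
```

Green quiver at (0.519, −0.206), yaw 0.067, and rest at (0.530, 0.214), yaw −0.087. The triangulated rod tips agree with that rest pose. Now moving in over the lid handle.

>>> move_arm([
  {"x": 0.037, "y": -0.028, "z": -0.016, "yaw": 0.072, "fingers": 0},
  {"x": 0.074, "y": -0.056, "z": -0.032, "yaw": 0.144, "fingers": 0},
  {"x": 0.111, "y": -0.084, "z": -0.048, "yaw": 0.216, "fingers": 0},
  {"x": 0.148, "y": -0.112, "z": -0.064, "yaw": 0.288, "fingers": 0},
  {"x": 0.185, "y": -0.14, "z": -0.08, "yaw": 0.36, "fingers": 0},
], force=60)

```text
time: 0.6
eef_pos: [0.3899, -0.4089, 0.3113]
tcp_rot: [1.0, 0.031, -0.0, -0.0]
contact_force: [0.6, 0.9, -0.2]
opening: 1.002
finger_force: 0.0
```

>>> move_arm([
  {"x": 0.0255, "y": -0.039, "z": 0, "yaw": 0, "fingers": 0.3},
  {"x": 0.051, "y": -0.078, "z": 0, "yaw": 0, "fingers": 0.3},
  {"x": 0.0765, "y": -0.117, "z": 0, "yaw": 0, "fingers": 0.3},
  {"x": 0.102, "y": -0.156, "z": 0, "yaw": 0, "fingers": 0.3},
  {"x": 0.1274, "y": -0.1952, "z": 0, "yaw": 0, "fingers": 0.3},
])

```text
time: 1.1
eef_pos: [0.5041, -0.2057, 0.3109]
tcp_rot: [0.999, 0.033, -0.0, -0.0]
contact_force: [0.1, -0.5, -0.1]
opening: 0.702
finger_force: 0.0
```

```bash
cat >> h.py <<'E'
def st():
    s=ctrl.get_state();q=s['tcp_rot'];ph=2*np.arctan2(q[1],q[0]);p=s['eef_pos']
    print('t',round(s['time'],2),'tcp',p.round(4),'phi',round(ph,4),'F',s['contact_force'].round(1),'open',round(s['opening'],3),'ff',round(s['finger_force'],2),'q',s['qpos'].round(2));return p,ph,s
def go(tgt,phi=None):
    p,ph,s=st();d=np.array(tgt)-p
    c,si=np.cos(ph),np.sin(ph);print('x %.4f y %.4f z %.4f'%(d[0]*c+d[1]*si,d[0]*si-d[1]*c,-d[2]),'yaw',None if phi is None else round(ph-phi,4),'dist',np.linalg.norm(d).round(3))
E
python3 -c "
from h import *
go((.5036,-.207,.168),.067);a=shot('side','s1');b=shot('top','t1')
W=np.zeros((600,800,3),np.uint8);W[:400,:400]=crop(a,300,80,100,100,4);W[:400,400:]=crop(b,340,160,100,100,4);cv2.imwrite('pics/c2.png',W)"
```

```text
t 1.1 tcp [ 0.5041 -0.2057  0.3109] phi 0.0656 F [ 0.1 -0.5 -0.1] open 0.702 ff 0.0 q [-0.57 -0.06  1.81  0.    1.39  0.93]
x -0.0006 y 0.0013 z 0.1429 yaw -0.0014 dist 0.143
```

View pics/c2.png

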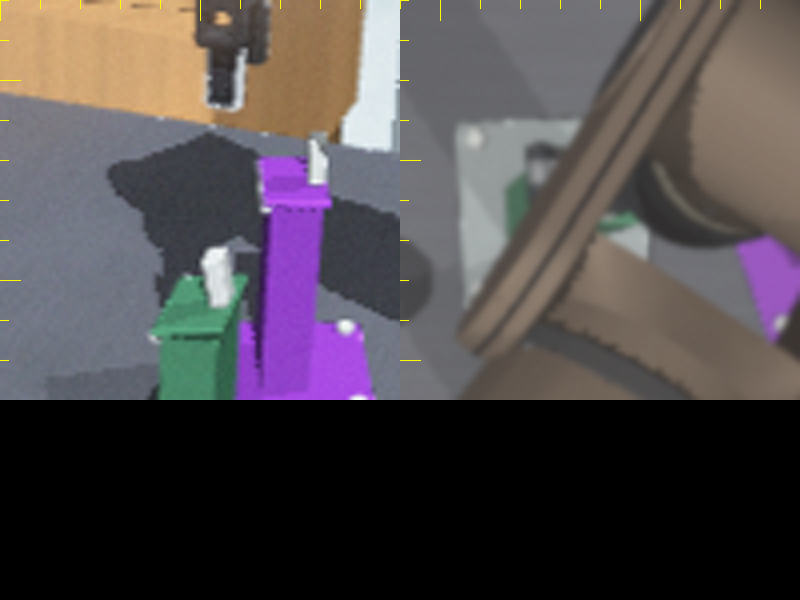

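The side view shows the open fingers at (355,97) directly above the green quiver's handle at (354,150). Lowering and gripping.

>>> move_arm([
  {"x": 0, "y": 0.001, "z": 0.048, "yaw": 0, "fingers": 0.4},
  {"x": 0, "y": 0.001, "z": 0.096, "yaw": 0, "fingers": 0.4},
  {"x": 0, "y": 0.001, "z": 0.125, "yaw": 0, "fingers": 0.4},
  {"x": 0, "y": 0.001, "z": 0.143, "yaw": 0, "fingers": 0.4},
  {"x": 0, "y": 0.001, "z": 0.143, "yaw": 0, "fingers": 0.4},
])

```text
time: 1.7
eef_pos: [0.5014, -0.2079, 0.1644]
tcp_rot: [0.999, 0.033, -0.003, -0.002]
contact_force: [0.6, -0.4, -0.1]
opening: 0.6
finger_force: 0.0
```

>>> move_arm([
  {"x": 0, "y": 0, "z": 0, "yaw": 0, "fingers": 1},
  {"x": 0, "y": 0, "z": 0, "yaw": 0, "fingers": 1},
  {"x": 0, "y": 0, "z": 0, "yaw": 0, "fingers": 1},
  {"x": 0, "y": 0, "z": 0, "yaw": 0, "fingers": 1},
], force=40)

```text
time: 2.1
eef_pos: [0.5041, -0.2069, 0.1701]
tcp_rot: [0.999, 0.033, 0.0, -0.002]
contact_force: [-2.0, 6.9, 2.8]
opening: 0.222
finger_force: 40.9
```

```bash
python3 -c "
from h import *
p,ph,s=st()
# arc about the hinge
R=np.array([-.036,.026+.004]);
for a in np.arange(0,1.81,.12):
    c,si=np.cos(-a),np.sin(-a);g=np.array([[c,-si],[si,c]])@R-R
    print(round(a,2),'x %.4f z %.4f'%(g[0],-g[1]))"
```

```text
t 2.1 tcp [ 0.5041 -0.2069  0.1701] phi 0.065 F [-2.   6.9  2.8] open 0.222 ff 40.91 q [-0.58  0.06  1.95  0.    1.13  0.93]
0.0 x 0.0000 z -0.0000
0.12 x 0.0039 z -0.0041
0.24 x 0.0082 z -0.0077
0.36 x 0.0129 z -0.0108
0.48 x 0.0179 z -0.0132
0.6 x 0.0232 z -0.0151
0.72 x 0.0287 z -0.0163
0.84 x 0.0343 z -0.0168
0.96 x 0.0399 z -0.0167
1.08 x 0.0455 z -0.0159
1.2 x 0.0509 z -0.0144
1.32 x 0.0561 z -0.0123
1.44 x 0.0610 z -0.0096
1.56 x 0.0656 z -0.0063
1.68 x 0.0697 z -0.0025
1.8 x 0.0734 z 0.0018
```

>>> move_arm([
  {"x": 0.004, "y": 0, "z": -0.004, "yaw": 0, "fingers": 1},
  {"x": 0.008, "y": 0, "z": -0.008, "yaw": 0, "fingers": 1},
  {"x": 0.013, "y": 0, "z": -0.011, "yaw": 0, "fingers": 1},
  {"x": 0.018, "y": 0, "z": -0.013, "yaw": 0, "fingers": 1},
  {"x": 0.023, "y": 0, "z": -0.015, "yaw": 0, "fingers": 1},
])

```text
time: 2.6
eef_pos: [0.5219, -0.2057, 0.1814]
tcp_rot: [0.999, 0.033, -0.007, -0.003]
contact_force: [-10.8, 0.6, -3.6]
opening: 0.226
finger_force: 39.1
```

>>> move_arm([
  {"x": 0.006, "y": 0, "z": -0.001, "yaw": 0, "fingers": 1},
  {"x": 0.011, "y": 0, "z": -0.002, "yaw": 0, "fingers": 1},
  {"x": 0.017, "y": 0, "z": -0.002, "yaw": 0, "fingers": 1},
  {"x": 0.022, "y": 0, "z": -0.001, "yaw": 0, "fingers": 1},
  {"x": 0.028, "y": 0, "z": 0.001, "yaw": 0, "fingers": 1},
])

```text
time: 3.1
eef_pos: [0.5523, -0.2041, 0.1835]
tcp_rot: [0.999, 0.033, -0.004, -0.002]
contact_force: [-8.0, 4.4, 5.2]
opening: 0.227
finger_force: 38.9
```

```bash
python3 -c "
from h import *
st();a=shot('side','s2')
cv2.imwrite('pics/c3.png',crop(a,310,80,100,120,5))"
```

```text
t 3.1 tcp [ 0.5523 -0.2041  0.1835] phi 0.066 F [-8.   4.4  5.2] open 0.227 ff 38.87 q [-0.53  0.15  1.83 -0.    1.17  0.98]
```

View pics/c3.png

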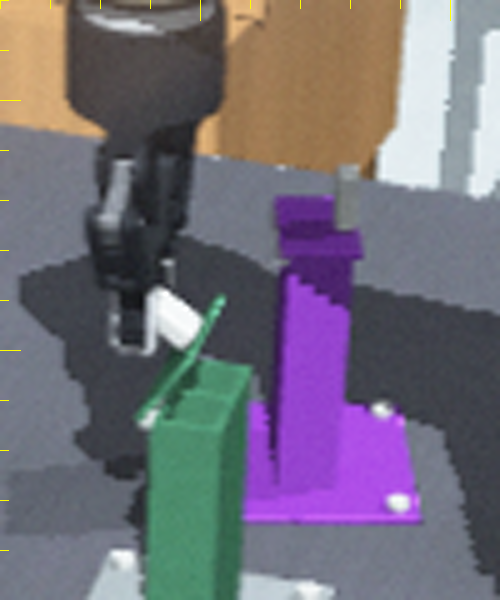

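The lid is about 1 rad open with the fin still held (finger tip at side (336,150)). Carrying on along the arc.

>>> move_arm([
  {"x": 0.005, "y": 0, "z": 0.002, "yaw": 0, "fingers": 1},
  {"x": 0.01, "y": 0, "z": 0.004, "yaw": 0, "fingers": 1},
  {"x": 0.0145, "y": 0, "z": 0.008, "yaw": 0, "fingers": 1},
  {"x": 0.0185, "y": 0, "z": 0.012, "yaw": 0, "fingers": 1},
  {"x": 0.0225, "y": 0, "z": 0.016, "yaw": 0, "fingers": 1},
])

```text
time: 3.65
eef_pos: [0.5781, -0.2027, 0.1702]
tcp_rot: [0.999, 0.033, 0.001, -0.001]
contact_force: [-3.1, 6.3, 7.6]
opening: 0.219
finger_force: 38.9
```

>>> move_arm([
  {"x": 0.001, "y": 0, "z": 0.002, "yaw": 0, "fingers": 1},
  {"x": 0.001, "y": 0, "z": 0.002, "yaw": 0, "fingers": 1},
  {"x": 0.001, "y": 0, "z": 0.002, "yaw": 0, "fingers": 0.6},
  {"x": 0.001, "y": 0, "z": 0.002, "yaw": 0, "fingers": 0.4},
  {"x": 0.001, "y": 0, "z": 0.002, "yaw": 0, "fingers": 0.4},
])

```text
time: 4.15
eef_pos: [0.5783, -0.2041, 0.1648]
tcp_rot: [0.999, 0.033, 0.0, 0.0]
contact_force: [0.4, -0.5, -0.2]
opening: 0.6
finger_force: 0.0
```

>>> move_arm([
  {"x": 0.002, "y": 0, "z": -0.03, "yaw": 0, "fingers": 0.4},
  {"x": 0.002, "y": 0, "z": -0.075, "yaw": 0, "fingers": 0.4},
  {"x": 0, "y": 0, "z": -0.12, "yaw": 0, "fingers": 0.4},
  {"x": 0, "y": 0, "z": -0.14, "yaw": 0, "fingers": 0.4},
])

```text
time: 4.55
eef_pos: [0.5794, -0.2049, 0.3102]
tcp_rot: [0.999, 0.033, 0.003, 0.002]
contact_force: [-0.4, 0.5, 0.0]
opening: 0.602
finger_force: 0.0
```

```bash
python3 -c "
from h import *
p,ph,s=st();a=shot('side','s3')
Q=np.array([.5186,-.2061,0]);y=.067;R=np.array([[np.cos(y),-np.sin(y),0],[np.sin(y),np.cos(y),0],[0,0,1]])
for th in (1.4,1.6,1.8,1.9):
    e=[Q+R@np.array([.021-.046*np.cos(th),yy,.158+.046*np.sin(th)]) for yy in(.036,-.036)];print(th,proj('side',e).round(1).tolist())
f=np.array([.4864,.2931,.03]);g=np.array([.4734,.1437,.03]);d=np.array([.640,-.0559,.766])
for n,r in(('r1',f),('r2',g)): print(n,'grasp',(r+.107*d).round(4))
cv2.imwrite('pics/c4.png',crop(a,310,80,100,120,5))"
```

```text
t 4.55 tcp [ 0.5794 -0.2049  0.3102] phi 0.0654 F [-0.4  0.5  0. ] open 0.602 ff 0.0 q [-0.5   0.1   1.65 -0.    1.38  1.  ]
1.4 [[342.9, 148.5], [349.9, 135.1]]
1.6 [[339.3, 147.8], [346.4, 134.4]]
1.8 [[335.7, 147.7], [342.9, 134.3]]
1.9 [[333.9, 147.9], [341.2, 134.5]]
r1 grasp [0.5549 0.2871 0.112 ]
r2 grasp [0.5419 0.1377 0.112 ]
```

View pics/c4.png

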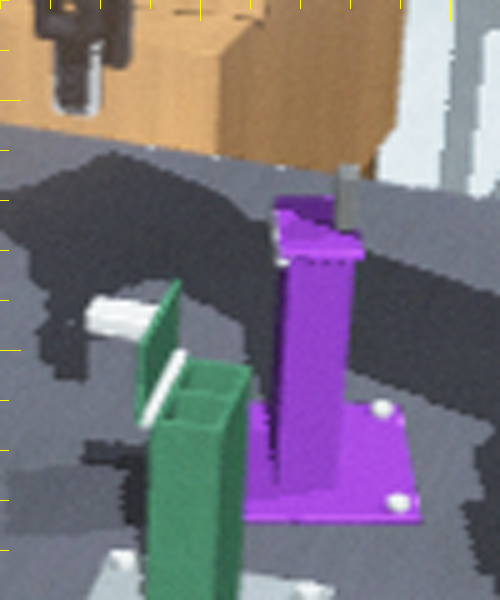

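The lid stands at about 1.6 rad (its top edge at side (346,136)–(338,149)) and both bays are clear. Turning and travelling to the −y rod.

>>> move_arm([
  {"x": -0.0015, "y": -0.0345, "z": 0, "yaw": -0.149, "fingers": 0.4},
  {"x": -0.003, "y": -0.069, "z": 0, "yaw": -0.298, "fingers": 0.4},
  {"x": -0.0045, "y": -0.1035, "z": 0, "yaw": -0.447, "fingers": 0.4},
  {"x": -0.006, "y": -0.138, "z": 0, "yaw": -0.596, "fingers": 0.4},
  {"x": -0.0076, "y": -0.1722, "z": 0, "yaw": -0.745, "fingers": 0.4},
])

```text
time: 5.1
eef_pos: [0.5587, -0.0314, 0.3033]
tcp_rot: [0.918, 0.397, -0.0, -0.0]
contact_force: [0.4, -0.6, 0.4]
opening: 0.6
finger_force: 0.0
```

>>> move_arm([
  {"x": 0.0224, "y": -0.0262, "z": 0, "yaw": -0.149, "fingers": 0.5},
  {"x": 0.0447, "y": -0.0524, "z": 0, "yaw": -0.298, "fingers": 0.5},
  {"x": 0.067, "y": -0.0787, "z": 0, "yaw": -0.447, "fingers": 0.5},
  {"x": 0.0894, "y": -0.1049, "z": 0, "yaw": -0.596, "fingers": 0.5},
  {"x": 0.1118, "y": -0.1311, "z": 0, "yaw": -0.745, "fingers": 0.5},
])

```text
time: 5.6
eef_pos: [0.5407, 0.14, 0.3034]
tcp_rot: [0.71, 0.704, -0.0, -0.0]
contact_force: [0.2, -0.0, -0.7]
opening: 0.499
finger_force: 0.0
```

>>> move_arm([
  {"x": 0, "y": 0, "z": 0.01, "yaw": -0.149, "fingers": 0.6},
  {"x": 0, "y": 0, "z": 0.02, "yaw": -0.298, "fingers": 0.6},
  {"x": 0, "y": 0, "z": 0.03, "yaw": -0.447, "fingers": 0.6},
  {"x": 0, "y": 0, "z": 0.04, "yaw": -0.596, "fingers": 0.6},
  {"x": 0, "y": 0, "z": 0.05, "yaw": -0.745, "fingers": 0.6},
])

```text
time: 6.1
eef_pos: [0.541, 0.1387, 0.2529]
tcp_rot: [0.405, 0.914, -0.0, -0.001]
contact_force: [-0.1, 0.2, -1.0]
opening: 0.4
finger_force: 0.0
```

>>> move_arm([
  {"x": 0, "y": 0, "z": 0.01, "yaw": -0.149, "fingers": 0.6},
  {"x": 0, "y": 0, "z": 0.02, "yaw": -0.298, "fingers": 0.6},
  {"x": 0, "y": 0, "z": 0.03, "yaw": -0.447, "fingers": 0.6},
  {"x": 0, "y": 0, "z": 0.04, "yaw": -0.596, "fingers": 0.6},
  {"x": 0, "y": 0, "z": 0.05, "yaw": -0.745, "fingers": 0.6},
])

```text
time: 6.6
eef_pos: [0.5409, 0.1386, 0.203]
tcp_rot: [0.045, 0.999, -0.0, -0.001]
contact_force: [0.9, 0.3, -0.2]
opening: 0.397
finger_force: 0.0
```

```bash
python3 -c "
from h import *
go((.5419,.1377,.095),3.0546)"
```

```text
t 6.6 tcp [0.5409 0.1386 0.203 ] phi 3.0516 F [ 0.9  0.3 -0.2] open 0.397 ff 0.0 q [ 0.07  0.06  1.89 -0.    1.19 -1.41]
x -0.0011 y -0.0008 z 0.1080 yaw -0.003 dist 0.108
```

>>> move_arm([
  {"x": -0.001, "y": -0.001, "z": 0.04, "yaw": 0, "fingers": 0.6},
  {"x": -0.001, "y": -0.001, "z": 0.075, "yaw": 0, "fingers": 0.6},
  {"x": -0.001, "y": -0.001, "z": 0.1, "yaw": 0, "fingers": 0.6},
  {"x": -0.001, "y": -0.001, "z": 0.108, "yaw": 0, "fingers": 0.7},
  {"x": -0.001, "y": -0.001, "z": 0.108, "yaw": 0, "fingers": 0.78},
], force=20)

```text
time: 7.1
eef_pos: [0.541, 0.1376, 0.0946]
tcp_rot: [0.048, 0.999, -0.0, -0.002]
contact_force: [-0.4, -0.4, 0.3]
opening: 0.228
finger_force: 0.0
```

>>> move_arm([
  {"x": 0, "y": 0, "z": 0, "yaw": 0, "fingers": 0.8},
  {"x": 0, "y": 0, "z": 0, "yaw": 0, "fingers": 0.82},
])

```text
time: 7.3
eef_pos: [0.5436, 0.138, 0.0984]
tcp_rot: [0.048, 0.999, 0.0, 0.002]
contact_force: [-0.5, 0.2, -0.4]
opening: 0.187
finger_force: 0.1
```

```bash
python3 -c "
from h import *
go((.5419,.1377,.095),3.0546);a=shot('side','s4')
cv2.imwrite('pics/c5.png',crop(a,230,200,120,120,5))"
```

```text
t 7.3 tcp [0.5436 0.138  0.0984] phi 3.0457 F [-0.5  0.2 -0.4] open 0.187 ff 0.06 q [ 0.07  0.18  1.96  0.    0.99 -1.41]
x 0.0017 y -0.0004 z 0.0034 yaw -0.0089 dist 0.004
```

View pics/c5.png

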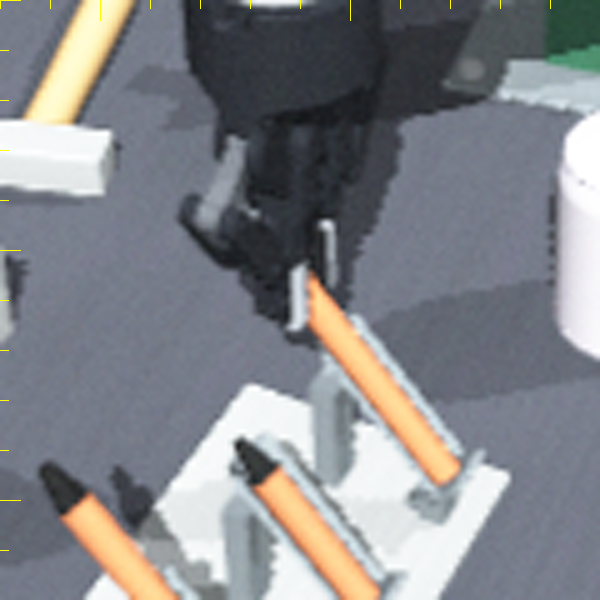

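The pads at side (290–296, 250–265) straddle the rod beyond the channel. Closing in small steps and watching the force.

>>> move_arm([
  {"x": 0, "y": 0, "z": 0, "yaw": 0, "fingers": 0.83},
  {"x": 0, "y": 0, "z": 0, "yaw": 0, "fingers": 0.833},
])

```text
time: 7.55
eef_pos: [0.543, 0.1381, 0.0975]
tcp_rot: [0.048, 0.999, 0.0, 0.001]
contact_force: [0.6, 1.8, 0.7]
opening: 0.168
finger_force: 0.6
```

>>> move_arm([
  {"x": 0, "y": 0, "z": 0, "yaw": 0, "fingers": 0.837},
  {"x": 0, "y": 0, "z": 0, "yaw": 0, "fingers": 0.837},
])

```text
time: 7.75
eef_pos: [0.543, 0.1382, 0.0973]
tcp_rot: [0.048, 0.999, 0.0, 0.001]
contact_force: [0.8, 2.1, 2.3]
opening: 0.162
finger_force: 1.9
```

>>> move_arm([
  {"x": 0, "y": 0, "z": 0, "yaw": 0, "fingers": 0.842},
  {"x": 0, "y": 0, "z": 0, "yaw": 0, "fingers": 0.842},
])

```text
time: 7.95
eef_pos: [0.543, 0.1382, 0.0972]
tcp_rot: [0.048, 0.999, 0.0, 0.001]
contact_force: [1.1, 3.3, 5.1]
opening: 0.157
finger_force: 8.2
```

>>> move_arm([
  {"x": 0, "y": 0, "z": -0.005, "yaw": 0, "fingers": 0.842},
  {"x": 0, "y": 0, "z": -0.02, "yaw": 0, "fingers": 0.842},
  {"x": 0, "y": 0, "z": -0.04, "yaw": 0, "fingers": 0.842},
  {"x": 0, "y": 0, "z": -0.065, "yaw": 0, "fingers": 0.842},
  {"x": 0, "y": 0, "z": -0.09, "yaw": 0, "fingers": 0.842},
])

```text
time: 8.45
eef_pos: [0.5413, 0.1373, 0.1871]
tcp_rot: [0.048, 0.999, -0.001, -0.001]
contact_force: [1.1, -0.3, -0.6]
opening: 0.159
finger_force: 7.7
```

```bash
python3 -c "
from h import *
st();a=shot('side','s5');b=shot('top','t5')
W=np.zeros((600,800,3),np.uint8);W[:600,:600]=crop(a,230,150,150,150,4);cv2.imwrite('pics/c6.png',W[:,:600])"
```

```text
t 8.45 tcp [0.5413 0.1373 0.1871] phi 3.046 F [ 1.1 -0.3 -0.6] open 0.159 ff 7.73 q [ 0.07  0.07  1.9  -0.    1.17 -1.41]
```

View pics/c6.png

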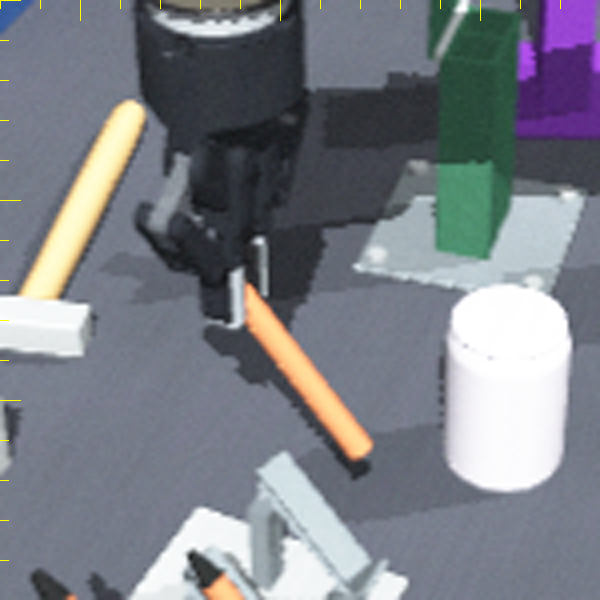

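The rod is held at its 40° lean, foot at side (320,261), with the channel empty below it. It has to be turned half round so the foot points to +x. I'll set the foot into the bay mouth and use the bay wall to swing the rod upright.

>>> move_arm([
  {"x": 0, "y": 0, "z": -0.02, "yaw": 0.1, "fingers": 0.842},
  {"x": 0, "y": 0, "z": -0.045, "yaw": 0.249, "fingers": 0.842},
  {"x": 0, "y": 0, "z": -0.07, "yaw": 0.398, "fingers": 0.842},
  {"x": 0, "y": 0, "z": -0.095, "yaw": 0.547, "fingers": 0.842},
  {"x": 0, "y": 0, "z": -0.113, "yaw": 0.696, "fingers": 0.842},
])

```text
time: 9.05
eef_pos: [0.5418, 0.1375, 0.2999]
tcp_rot: [0.388, 0.921, -0.001, -0.0]
contact_force: [-0.5, -0.5, -0.1]
opening: 0.164
finger_force: 7.7
```

>>> move_arm([
  {"x": -0.0213, "y": -0.0307, "z": 0, "yaw": 0.149, "fingers": 0.842},
  {"x": -0.0427, "y": -0.0614, "z": 0, "yaw": 0.298, "fingers": 0.842},
  {"x": -0.064, "y": -0.0921, "z": 0, "yaw": 0.447, "fingers": 0.842},
  {"x": -0.0854, "y": -0.1228, "z": 0, "yaw": 0.596, "fingers": 0.842},
  {"x": -0.1067, "y": -0.1535, "z": 0, "yaw": 0.745, "fingers": 0.842},
])

```text
time: 9.55
eef_pos: [0.5065, -0.0473, 0.2979]
tcp_rot: [0.697, 0.717, -0.001, -0.001]
contact_force: [0.2, -0.2, -0.8]
opening: 0.159
finger_force: 7.8
```

```bash
python3 -c "
from h import *
go((.4548,-.2265,.30),.067)"
```

```text
t 9.55 tcp [ 0.5065 -0.0473  0.2979] phi 1.5989 F [ 0.2 -0.2 -0.8] open 0.159 ff 7.77 q [-0.29 -0.13  1.9  -0.    1.38 -0.32]
x -0.1777 y -0.0568 z -0.0021 yaw 1.5319 dist 0.187
```

>>> move_arm([
  {"x": -0.0355, "y": -0.0114, "z": 0, "yaw": 0.149, "fingers": 0.842},
  {"x": -0.0711, "y": -0.0227, "z": 0, "yaw": 0.298, "fingers": 0.842},
  {"x": -0.1066, "y": -0.0341, "z": 0, "yaw": 0.447, "fingers": 0.842},
  {"x": -0.1422, "y": -0.0454, "z": 0, "yaw": 0.596, "fingers": 0.842},
  {"x": -0.1777, "y": -0.0568, "z": 0, "yaw": 0.745, "fingers": 0.842},
])

```text
time: 10.05
eef_pos: [0.4557, -0.2266, 0.298]
tcp_rot: [0.91, 0.414, -0.001, -0.001]
contact_force: [0.9, -0.1, -0.3]
opening: 0.162
finger_force: 7.8
```

>>> move_arm([
  {"x": 0, "y": 0, "z": 0, "yaw": 0.149, "fingers": 0.842},
  {"x": 0, "y": 0, "z": 0, "yaw": 0.298, "fingers": 0.842},
  {"x": 0, "y": 0, "z": 0, "yaw": 0.447, "fingers": 0.842},
  {"x": 0, "y": 0, "z": 0, "yaw": 0.596, "fingers": 0.842},
  {"x": 0, "y": 0, "z": 0, "yaw": 0.745, "fingers": 0.842},
])

```text
time: 10.55
eef_pos: [0.4562, -0.2253, 0.2978]
tcp_rot: [0.999, 0.054, -0.001, -0.001]
contact_force: [-0.9, 0.3, 0.0]
opening: 0.16
finger_force: 7.8
```

>>> move_arm([
  {"x": 0, "y": 0, "z": 0.02, "yaw": 0.04, "fingers": 0.842},
  {"x": 0, "y": 0, "z": 0.04, "yaw": 0.04, "fingers": 0.842},
  {"x": 0, "y": 0, "z": 0.04, "yaw": 0.04, "fingers": 0.842},
])

```text
time: 10.85
eef_pos: [0.4549, -0.2241, 0.2547]
tcp_rot: [0.999, 0.037, -0.004, -0.003]
contact_force: [-1.7, 0.0, -0.9]
opening: 0.16
finger_force: 7.8
```

```bash
cat >> h.py <<'E'
Q=np.array([.5186,-.2061,0]);QY=.067
RQ=np.array([[np.cos(QY),-np.sin(QY),0],[np.sin(QY),np.cos(QY),0],[0,0,1]])
def loc(p): return RQ.T@(np.array(p)-Q)
def rod(n,exp,name=None,r=60):
    """orange blob near the projected point exp: its two end pixels (along main axis)"""
    im=shot(n,name);h=cv2.cvtColor(im,cv2.COLOR_BGR2HSV);m=cv2.inRange(h,(3,110,70),(14,255,255))
    u=proj(n,exp)[0];w=np.zeros_like(m);cv2.circle(w,tuple(int(v) for v in u),r,255,-1);m&=w
    k,l,s,c=cv2.connectedComponentsWithStats(m)
    if k<2: print(n,'none');return
    i=1+np.argmax(s[1:,4]);P=np.argwhere(l==i)[:,::-1].astype(float);c=P.mean(0)
    d=np.linalg.svd(P-c,full_matrices=False)[2][0];t=(P-c)@d;w=np.sqrt(12*np.var((P-c)@np.array([-d[1],d[0]])))
    print(n,'area',len(P),'ends',(c+d*t.min()).round(1),(c+d*t.max()).round(1),'width',w.round(1));return c+d*t.min(),c+d*t.max()
E
python3 -c "
from h import *
p,ph,s=st();print('loc',loc(p));c,si=np.cos(ph),np.sin(ph)
f=p+np.array([.07*c,.07*si,-.067]);tip=f+.07*np.array([-.64*c,-.64*si,.766])
print('foot exp',f,loc(f),proj('side',[f,tip]).round(1).tolist(),proj('top',[f,tip]).round(1).tolist())
rod('side',(f+tip)/2,'s6');rod('top',(f+tip)/2,'t6')"
```

```text
t 10.85 tcp [ 0.4549 -0.2241  0.2547] phi 0.0748 F [-1.7  0.  -0.9] open 0.16 ff 7.76 q [-0.66 -0.1   1.95 -0.    1.3   0.84]
loc [-0.0647904  -0.01366973  0.25472909]
foot exp [ 0.52467465 -0.21884879  0.18772909] [ 0.00520749 -0.01312689  0.18772909] [[350.6, 145.1], [369.3, 128.2]] [[395.8, 204.0], [402.3, 222.1]]
side area 168 ends [374.1 123.3] [350.1 145.2] width 5.3
top area 64 ends [395.1 202.7] [399.7 216.8] width 4.5
```

The measured foot end at side (350.1,145.2) matches the predicted (350.6,145.1), so the rod has not slipped. Lowering the foot into the mouth of the right bay.

>>> move_arm([
  {"x": 0, "y": 0.002, "z": 0.0, "yaw": 0.005, "fingers": 0.842},
  {"x": 0, "y": 0.002, "z": 0.01, "yaw": 0.005, "fingers": 0.842},
  {"x": 0, "y": 0.002, "z": 0.02, "yaw": 0.005, "fingers": 0.842},
  {"x": 0, "y": 0.002, "z": 0.02, "yaw": 0.005, "fingers": 0.842},
])

```text
time: 11.35
eef_pos: [0.4564, -0.2268, 0.2371]
tcp_rot: [0.999, 0.035, -0.001, -0.001]
contact_force: [0.0, -0.1, -0.4]
opening: 0.162
finger_force: 7.8
```

```bash
python3 -c "
from h import *
p,ph,s=st();print('loc',loc(p));go(Q+RQ@np.array([-.065,-.016,.2155]),.067)"
```

```text
t 11.35 tcp [ 0.4564 -0.2268  0.2371] phi 0.0698 F [ 0.  -0.1 -0.4] open 0.162 ff 7.77 q [-0.66 -0.09  1.97 -0.    1.26  0.84]
loc [-0.06344865 -0.01647115  0.23714213]
t 11.35 tcp [ 0.4564 -0.2268  0.2371] phi 0.0698 F [ 0.  -0.1 -0.4] open 0.162 ff 7.77 q [-0.66 -0.09  1.97 -0.    1.26  0.84]
x -0.0016 y -0.0005 z 0.0216 yaw 0.0028 dist 0.022
```

>>> move_arm([
  {"x": -0.0015, "y": 0, "z": 0.011, "yaw": 0.003, "fingers": 0.842},
  {"x": -0.0015, "y": 0, "z": 0.0215, "yaw": 0.003, "fingers": 0.842},
  {"x": -0.0015, "y": 0, "z": 0.0215, "yaw": 0.003, "fingers": 0.842},
])

```text
time: 11.65
eef_pos: [0.4547, -0.2268, 0.2154]
tcp_rot: [0.999, 0.033, -0.002, -0.001]
contact_force: [-0.4, -0.2, -0.3]
opening: 0.159
finger_force: 7.8
```

>>> move_arm([
  {"x": 0.0035, "y": 0, "z": 0, "yaw": 0, "fingers": 0.842},
  {"x": 0.011, "y": 0, "z": -0.003, "yaw": 0, "fingers": 0.842},
  {"x": 0.0184, "y": 0, "z": -0.005, "yaw": 0, "fingers": 0.842},
  {"x": 0.0184, "y": 0, "z": -0.005, "yaw": 0, "fingers": 0.842},
])

```text
time: 12.05
eef_pos: [0.4756, -0.2267, 0.224]
tcp_rot: [0.999, 0.034, 0.001, 0.001]
contact_force: [-0.3, -0.9, 0.1]
opening: 0.161
finger_force: 7.9
```

```bash
python3 -c "
from h import *
p,ph,s=st();print('loc',loc(p));c,si=np.cos(ph),np.sin(ph)
for t in (30,40):
    t=np.radians(t);g=p+[0,0,.016];a=np.array([-np.sin(t)*c,-np.sin(t)*si,np.cos(t)]);print(t,proj('side',[g-.03*a,g-.08*a]).round(1).tolist())
rod('side',p+np.array([.03,0,-.03]),'s7',45)"
```

```text
t 12.05 tcp [ 0.4756 -0.2267  0.224 ] phi 0.0675 F [-0.3 -0.9  0.1] open 0.161 ff 7.92 q [-0.64 -0.04  1.95  0.    1.23  0.87]
loc [-0.04427057 -0.01763294  0.2239597 ]
0.5235987755982988 [[364.9, 136.9], [354.4, 150.7]]
0.6981317007977318 [[363.3, 135.6], [350.2, 147.3]]
side area 156 ends [366.2 134.7] [347.8 157.7] width 5.5
```

The rod's slope in the side view corresponds to about 31°, so it is pivoting on the wall as intended. Continuing.

>>> move_arm([
  {"x": 0.0085, "y": -0.001, "z": 0.0015, "yaw": 0, "fingers": 0.842},
  {"x": 0.0167, "y": -0.0015, "z": 0.003, "yaw": 0, "fingers": 0.842},
  {"x": 0.026, "y": -0.0015, "z": 0.008, "yaw": 0, "fingers": 0.842},
  {"x": 0.0348, "y": -0.0015, "z": 0.013, "yaw": 0, "fingers": 0.842},
  {"x": 0.0348, "y": -0.0015, "z": 0.013, "yaw": 0, "fingers": 0.842},
])

```text
time: 12.6
eef_pos: [0.5095, -0.222, 0.2083]
tcp_rot: [0.999, 0.034, -0.0, -0.001]
contact_force: [-0.7, -0.4, -0.8]
opening: 0.157
finger_force: 7.9
```

>>> move_arm([
  {"x": 0.009, "y": 0, "z": 0.006, "yaw": 0, "fingers": 0.842},
  {"x": 0.0188, "y": 0, "z": 0.0134, "yaw": 0, "fingers": 0.842},
  {"x": 0.0225, "y": 0, "z": 0.017, "yaw": 0, "fingers": 0.842},
  {"x": 0.0225, "y": 0, "z": 0.017, "yaw": 0, "fingers": 0.842},
])

```text
time: 13.0
eef_pos: [0.5313, -0.2207, 0.1915]
tcp_rot: [0.999, 0.034, -0.001, -0.001]
contact_force: [-0.3, 0.3, 0.1]
opening: 0.165
finger_force: 7.9
```

```bash
python3 -c "
from h import *
p,ph,s=st();print('loc',loc(p));c,si=np.cos(ph),np.sin(ph)
for t in (-5,0,5,10):
    t=np.radians(t);g=p+[0,0,.016];a=np.array([-np.sin(t)*c,-np.sin(t)*si,np.cos(t)]);print(t,proj('side',[g-.02*a,g-.05*a]).round(1).tolist())
rod('side',p+np.array([.0,0,-.02]),'s8',30)"
```

```text
t 13.0 tcp [ 0.5313 -0.2207  0.1915] phi 0.0671 F [-0.3  0.3  0.1] open 0.165 ff 7.93 q [-0.57  0.11  1.86  0.    1.18  0.93]
loc [ 0.01173437 -0.01538858  0.191537  ]
-0.08726646259971647 [[349.0, 144.5], [349.6, 154.8]]
0.0 [[348.3, 144.4], [347.9, 154.7]]
0.08726646259971647 [[347.6, 144.3], [346.3, 154.4]]
0.17453292519943295 [[347.0, 144.1], [344.7, 153.9]]
side area 66 ends [351.2 141.8] [348.3 157.2] width 5.3
```

>>> move_arm([
  {"x": -0.006, "y": 0.0005, "z": 0.002, "yaw": 0, "fingers": 0.842},
  {"x": -0.009, "y": 0.0005, "z": 0.012, "yaw": 0, "fingers": 0.842},
  {"x": -0.009, "y": 0.0005, "z": 0.02, "yaw": 0, "fingers": 0.842},
  {"x": -0.009, "y": 0.0005, "z": 0.027, "yaw": 0, "fingers": 0.842},
  {"x": -0.009, "y": 0.0005, "z": 0.027, "yaw": 0, "fingers": 0.842},
])

```text
time: 13.55
eef_pos: [0.5214, -0.2216, 0.164]
tcp_rot: [0.999, 0.033, -0.001, -0.001]
contact_force: [0.9, 0.6, -0.6]
opening: 0.162
finger_force: 7.9
```

```bash
python3 -c "
from h import *
p,ph,s=st();print('loc',loc(p));a=shot('side','s9')
cv2.imwrite('pics/c7.png',crop(a,310,100,80,80,6))"
```

```text
t 13.55 tcp [ 0.5214 -0.2216  0.164 ] phi 0.0666 F [ 0.9  0.6 -0.6] open 0.162 ff 7.94 q [-0.58  0.12  1.9   0.    1.12  0.92]
loc [ 0.00174509 -0.0156277   0.16397635]
```

View pics/c7.png

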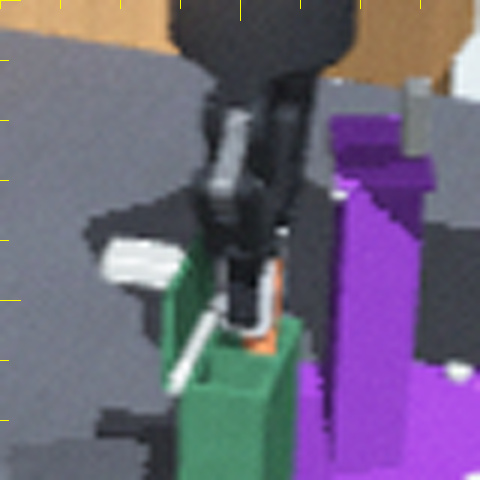

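The rod stands upright in the right bay (copper visible at side (354,157)), about 85 mm deep. Releasing and backing off.

>>> move_arm([
  {"x": 0, "y": 0, "z": 0, "yaw": 0, "fingers": 0.8},
  {"x": 0, "y": 0, "z": 0, "yaw": 0, "fingers": 0.65},
  {"x": 0, "y": 0, "z": 0, "yaw": 0, "fingers": 0.6},
  {"x": 0, "y": 0, "z": -0.02, "yaw": 0, "fingers": 0.6},
  {"x": 0, "y": 0, "z": -0.06, "yaw": 0, "fingers": 0.6},
])

```text
time: 14.1
eef_pos: [0.5204, -0.2209, 0.2226]
tcp_rot: [0.999, 0.033, -0.003, -0.002]
contact_force: [0.2, -0.6, 0.4]
opening: 0.399
finger_force: 0.0
```

>>> move_arm([
  {"x": 0, "y": 0, "z": -0.04, "yaw": 0, "fingers": 0.6},
  {"x": 0, "y": 0, "z": -0.07, "yaw": 0, "fingers": 0.6},
  {"x": 0, "y": 0, "z": -0.07, "yaw": 0, "fingers": 0.6},
])

```text
time: 14.4
eef_pos: [0.5246, -0.2235, 0.3029]
tcp_rot: [0.999, 0.033, 0.005, 0.003]
contact_force: [-0.2, 0.7, -0.1]
opening: 0.403
finger_force: 0.0
```

```bash
python3 -c "
from h import *
p,ph,s=st();b=Q+RQ@np.array([0,-.016,.16])
rod('side',b,'s10',35)
im=cv2.imread('pics/s10.png');print([im[int(v),int(u)].tolist() for u,v in proj('side',[Q+RQ@np.array([0,-.016,z]) for z in(.14,.15,.17,.19)])])
go((.556,.2874,.295),3.046)"
```

```text
t 14.4 tcp [ 0.5246 -0.2235  0.3029] phi 0.067 F [-0.2  0.7 -0.1] open 0.403 ff 0.0 q [-0.58  0.    1.76  0.    1.36  0.92]
side none
[[106, 136, 76], [102, 135, 71], [128, 115, 110], [134, 120, 114]]
t 14.45 tcp [ 0.5235 -0.2228  0.2996] phi 0.0669 F [ 0.4  0.2 -1. ] open 0.4 ff 0.0 q [-0.58  0.    1.77  0.    1.36  0.92]
x 0.0665 y -0.5069 z 0.0046 yaw -2.9791 dist 0.511
```

>>> move_arm([
  {"x": 0.0046, "y": -0.0337, "z": 0, "yaw": -0.149, "fingers": 0.6},
  {"x": 0.0092, "y": -0.0674, "z": 0, "yaw": -0.298, "fingers": 0.6},
  {"x": 0.0137, "y": -0.1012, "z": 0, "yaw": -0.447, "fingers": 0.6},
  {"x": 0.0183, "y": -0.1349, "z": 0, "yaw": -0.596, "fingers": 0.6},
  {"x": 0.0229, "y": -0.1686, "z": 0, "yaw": -0.745, "fingers": 0.6},
])

```text
time: 14.95
eef_pos: [0.5331, -0.0508, 0.2938]
tcp_rot: [0.918, 0.398, -0.001, -0.001]
contact_force: [0.4, 0.3, 0.5]
opening: 0.401
finger_force: 0.0
```

>>> move_arm([
  {"x": 0.0262, "y": -0.0217, "z": 0, "yaw": -0.149, "fingers": 0.6},
  {"x": 0.0524, "y": -0.0434, "z": 0, "yaw": -0.298, "fingers": 0.6},
  {"x": 0.0787, "y": -0.065, "z": 0, "yaw": -0.447, "fingers": 0.6},
  {"x": 0.1049, "y": -0.0867, "z": 0, "yaw": -0.596, "fingers": 0.6},
  {"x": 0.1311, "y": -0.1084, "z": 0, "yaw": -0.745, "fingers": 0.6},
])

```text
time: 15.45
eef_pos: [0.5446, 0.1188, 0.2938]
tcp_rot: [0.71, 0.704, -0.001, -0.001]
contact_force: [0.1, -0.3, 0.3]
opening: 0.401
finger_force: 0.0
```

>>> move_arm([
  {"x": 0.034, "y": 0.0018, "z": 0, "yaw": -0.149, "fingers": 0.6},
  {"x": 0.0679, "y": 0.0037, "z": 0, "yaw": -0.298, "fingers": 0.6},
  {"x": 0.1019, "y": 0.0055, "z": 0, "yaw": -0.447, "fingers": 0.6},
  {"x": 0.1358, "y": 0.0074, "z": 0, "yaw": -0.596, "fingers": 0.6},
  {"x": 0.1698, "y": 0.0092, "z": 0, "yaw": -0.745, "fingers": 0.6},
])

```text
time: 15.95
eef_pos: [0.5563, 0.2882, 0.2936]
tcp_rot: [0.405, 0.914, -0.001, -0.001]
contact_force: [0.4, -0.1, 0.0]
opening: 0.4
finger_force: 0.0
```

>>> move_arm([
  {"x": 0, "y": 0, "z": 0.018, "yaw": -0.149, "fingers": 0.6},
  {"x": 0, "y": 0, "z": 0.036, "yaw": -0.298, "fingers": 0.6},
  {"x": 0, "y": 0, "z": 0.054, "yaw": -0.447, "fingers": 0.6},
  {"x": 0, "y": 0, "z": 0.072, "yaw": -0.596, "fingers": 0.6},
  {"x": 0, "y": 0, "z": 0.09, "yaw": -0.745, "fingers": 0.6},
])

```text
time: 16.45
eef_pos: [0.556, 0.2868, 0.2029]
tcp_rot: [0.044, 0.999, -0.001, -0.002]
contact_force: [-0.0, 0.1, 0.8]
opening: 0.399
finger_force: 0.0
```

```bash
python3 -c "
from h import *
go((.556,.2874,.0965),3.046)"
```

```text
t 16.45 tcp [0.556  0.2868 0.2029] phi 3.0531 F [-0.   0.1  0.8] open 0.399 ff 0.0 q [ 0.31  0.2   1.73  0.    1.21 -1.17]
x 0.0000 y 0.0006 z 0.1064 yaw 0.0071 dist 0.106
```

>>> move_arm([
  {"x": 0, "y": 0.0005, "z": 0.04, "yaw": 0.005, "fingers": 0.6},
  {"x": 0, "y": 0.0005, "z": 0.075, "yaw": 0.005, "fingers": 0.6},
  {"x": 0, "y": 0.0005, "z": 0.1, "yaw": 0.005, "fingers": 0.6},
  {"x": 0, "y": 0.0005, "z": 0.106, "yaw": 0.005, "fingers": 0.7},
  {"x": 0, "y": 0.0005, "z": 0.106, "yaw": 0.005, "fingers": 0.78},
])

```text
time: 16.95
eef_pos: [0.5557, 0.2871, 0.0976]
tcp_rot: [0.05, 0.999, -0.001, -0.002]
contact_force: [-0.7, 0.4, -0.6]
opening: 0.219
finger_force: 0.0
```

>>> move_arm([
  {"x": 0, "y": 0, "z": 0, "yaw": 0, "fingers": 0.8},
  {"x": 0, "y": 0, "z": 0, "yaw": 0, "fingers": 0.815},
  {"x": 0, "y": 0, "z": 0, "yaw": 0, "fingers": 0.825},
])

```text
time: 17.25
eef_pos: [0.5582, 0.2879, 0.1017]
tcp_rot: [0.05, 0.999, 0.001, 0.002]
contact_force: [0.3, 0.4, -0.2]
opening: 0.174
finger_force: 0.0
```

>>> move_arm([
  {"x": 0, "y": 0, "z": 0, "yaw": 0, "fingers": 0.83},
  {"x": 0, "y": 0, "z": 0, "yaw": 0, "fingers": 0.835},
  {"x": 0, "y": 0, "z": 0, "yaw": 0, "fingers": 0.835},
])

```text
time: 17.55
eef_pos: [0.5574, 0.2878, 0.1004]
tcp_rot: [0.05, 0.999, 0.0, 0.001]
contact_force: [-0.0, 1.3, 0.3]
opening: 0.169
finger_force: 0.5
```

>>> move_arm([
  {"x": 0, "y": 0, "z": 0, "yaw": 0, "fingers": 0.839},
  {"x": 0, "y": 0, "z": 0, "yaw": 0, "fingers": 0.839},
])

```text
time: 17.75
eef_pos: [0.5574, 0.2878, 0.1003]
tcp_rot: [0.05, 0.999, 0.0, 0.0]
contact_force: [0.6, 1.5, 2.4]
opening: 0.163
finger_force: 3.3
```

```bash
python3 -c "
from h import *
p,ph,s=st();f=np.array([.4864,.2931,.03]);d=np.array([.640,-.0559,.766]);print(proj('side',[f,f+.07*d]).round(1).tolist());rod('side',f+.05*d,'s11',45)"
```

```text
t 17.75 tcp [0.5574 0.2878 0.1003] phi 3.0417 F [0.6 1.5 2.4] open 0.163 ff 3.33 q [ 0.31  0.32  1.79  0.    1.03 -1.16]
[[286.0, 348.4], [263.2, 321.0]]
side area 71 ends [251.1 303.7] [287.3 346.7] width 3.3
```

>>> move_arm([
  {"x": 0, "y": 0, "z": 0, "yaw": 0, "fingers": 0.842},
  {"x": 0, "y": 0, "z": 0, "yaw": 0, "fingers": 0.842},
])

```text
time: 18.0
eef_pos: [0.5574, 0.2878, 0.1003]
tcp_rot: [0.05, 0.999, 0.0, 0.0]
contact_force: [0.7, 1.2, 3.1]
opening: 0.158
finger_force: 7.4
```

>>> move_arm([
  {"x": 0, "y": 0, "z": -0.005, "yaw": 0, "fingers": 0.842},
  {"x": 0, "y": 0, "z": -0.02, "yaw": 0, "fingers": 0.842},
  {"x": 0, "y": 0, "z": -0.04, "yaw": 0, "fingers": 0.842},
  {"x": 0, "y": 0, "z": -0.065, "yaw": 0, "fingers": 0.842},
  {"x": 0, "y": 0, "z": -0.09, "yaw": 0, "fingers": 0.842},
])

```text
time: 18.5
eef_pos: [0.5567, 0.2871, 0.1909]
tcp_rot: [0.05, 0.999, -0.001, -0.001]
contact_force: [0.5, -0.2, -1.0]
opening: 0.157
finger_force: 7.2
```

```bash
python3 -c "
from h import *
p,ph,s=st();c,si=np.cos(ph),np.sin(ph);f=p+np.array([.071*c,.071*si,-.070]);a=np.array([-.64*c,-.64*si,.766]);print(proj('side',[f,f+.07*a]).round(1).tolist());rod('side',f+.05*a,'s12',40)
go(Q+RQ@np.array([-.065,.016,.30]),.067)"
```

```text
t 18.5 tcp [0.5567 0.2871 0.1909] phi 3.0418 F [ 0.5 -0.2 -1. ] open 0.157 ff 7.2 q [ 0.31  0.22  1.74 -0.    1.19 -1.16]
[[283.8, 315.8], [259.8, 286.0]]
side area 49 ends [247.8 267.1] [270.2 293.8] width 2.4
t 18.55 tcp [0.5593 0.2881 0.1968] phi 3.042 F [1.2 1.6 3.1] open 0.155 ff 7.23 q [ 0.31  0.21  1.73 -0.    1.19 -1.16]
x 0.0581 y -0.4908 z -0.1032 yaw 2.975 dist 0.505
```

>>> move_arm([
  {"x": 0, "y": 0, "z": -0.02, "yaw": 0.104, "fingers": 0.842},
  {"x": 0, "y": 0, "z": -0.045, "yaw": 0.253, "fingers": 0.842},
  {"x": 0, "y": 0, "z": -0.07, "yaw": 0.402, "fingers": 0.842},
  {"x": 0, "y": 0, "z": -0.095, "yaw": 0.551, "fingers": 0.842},
  {"x": 0, "y": 0, "z": -0.11, "yaw": 0.7, "fingers": 0.842},
])

```text
time: 19.05
eef_pos: [0.5574, 0.2874, 0.3022]
tcp_rot: [0.392, 0.92, 0.001, 0.001]
contact_force: [0.2, -0.7, 0.0]
opening: 0.158
finger_force: 7.2
```

>>> move_arm([
  {"x": -0.0182, "y": -0.0274, "z": 0, "yaw": 0.149, "fingers": 0.842},
  {"x": -0.0364, "y": -0.0548, "z": 0, "yaw": 0.298, "fingers": 0.842},
  {"x": -0.0546, "y": -0.0823, "z": 0, "yaw": 0.447, "fingers": 0.842},
  {"x": -0.0728, "y": -0.1097, "z": 0, "yaw": 0.596, "fingers": 0.842},
  {"x": -0.091, "y": -0.1371, "z": 0, "yaw": 0.745, "fingers": 0.842},
])

```text
time: 19.55
eef_pos: [0.5213, 0.1253, 0.2995]
tcp_rot: [0.7, 0.714, -0.0, -0.0]
contact_force: [0.5, -0.0, -0.3]
opening: 0.163
finger_force: 7.3
```

>>> move_arm([
  {"x": -0.032, "y": -0.0078, "z": 0, "yaw": 0.149, "fingers": 0.842},
  {"x": -0.064, "y": -0.0156, "z": 0, "yaw": 0.298, "fingers": 0.842},
  {"x": -0.0959, "y": -0.0235, "z": 0, "yaw": 0.447, "fingers": 0.842},
  {"x": -0.1279, "y": -0.0313, "z": 0, "yaw": 0.596, "fingers": 0.842},
  {"x": -0.1599, "y": -0.0391, "z": 0, "yaw": 0.745, "fingers": 0.842},
])

```text
time: 20.05
eef_pos: [0.4863, -0.0354, 0.2996]
tcp_rot: [0.912, 0.41, -0.0, 0.0]
contact_force: [0.7, -0.4, 0.2]
opening: 0.163
finger_force: 7.3
```

>>> move_arm([
  {"x": -0.0288, "y": 0.0159, "z": 0, "yaw": 0.149, "fingers": 0.842},
  {"x": -0.0576, "y": 0.0318, "z": 0, "yaw": 0.298, "fingers": 0.842},
  {"x": -0.0864, "y": 0.0478, "z": 0, "yaw": 0.447, "fingers": 0.842},
  {"x": -0.1152, "y": 0.0637, "z": 0, "yaw": 0.596, "fingers": 0.842},
  {"x": -0.144, "y": 0.0796, "z": 0, "yaw": 0.745, "fingers": 0.842},
])

```text
time: 20.55
eef_pos: [0.4513, -0.1961, 0.2996]
tcp_rot: [0.999, 0.05, -0.0, -0.0]
contact_force: [0.4, -0.0, -0.8]
opening: 0.161
finger_force: 7.3
```

>>> move_arm([
  {"x": 0, "y": 0, "z": 0, "yaw": 0.036, "fingers": 0.842},
  {"x": 0, "y": 0, "z": 0, "yaw": 0.036, "fingers": 0.842},
  {"x": 0, "y": 0, "z": 0, "yaw": 0.036, "fingers": 0.842},
])

```text
time: 20.85
eef_pos: [0.452, -0.1947, 0.2996]
tcp_rot: [0.999, 0.036, -0.0, -0.0]
contact_force: [-0.9, 0.1, -0.6]
opening: 0.161
finger_force: 7.3
```

```bash
sed -i 's/(3,110,70),(14,255,255)/(2,90,60),(16,255,255)/' h.py; python3 -c "
from h import *
p,ph,s=st();c,si=np.cos(ph),np.sin(ph);f=p+np.array([.071*c,.071*si,-.070]);a=np.array([-.64*c,-.64*si,.766]);print(loc(f),proj('side',[f,f+.07*a]).round(1).tolist(),proj('top',[f,f+.07*a]).round(1).tolist());rod('side',f+.05*a,'s13',40);rod('top',f+.05*a,'t13',30)
go(Q+RQ@np.array([-.066,.016,.219]),.067)"
```

```text
t 20.85 tcp [ 0.452  -0.1947  0.2996] phi 0.0717 F [-0.9  0.1 -0.6] open 0.161 ff 7.27 q [-0.61 -0.17  1.93 -0.    1.38  0.89]
[0.00531652 0.01616541 0.22957512] [[348.4, 135.6], [367.7, 117.7]] [[386.4, 202.6], [392.4, 221.6]]
side area 1047 ends [352.2  83.7] [361.  135.1] width 39.3
top area 63 ends [385.3 201.7] [387.7 212.8] width 5.9
t 20.95 tcp [ 0.4523 -0.1943  0.2997] phi 0.0724 F [ 0.4 -0.4  0.2] open 0.158 ff 7.27 q [-0.61 -0.17  1.93 -0.    1.38  0.89]
x -0.0006 y 0.0002 z 0.0807 yaw 0.0054 dist 0.081
```

>>> move_arm([
  {"x": 0, "y": 0, "z": 0.02, "yaw": 0.005, "fingers": 0.842},
  {"x": 0, "y": 0, "z": 0.04, "yaw": 0.005, "fingers": 0.842},
  {"x": 0, "y": 0, "z": 0.055, "yaw": 0.005, "fingers": 0.842},
  {"x": 0, "y": 0, "z": 0.055, "yaw": 0.005, "fingers": 0.842},
])

```text
time: 21.35
eef_pos: [0.4512, -0.1936, 0.2421]
tcp_rot: [0.999, 0.034, -0.002, -0.002]
contact_force: [0.2, 0.5, -1.8]
opening: 0.164
finger_force: 7.3
```

```bash
sed -i 's/(2,90,60),(16,255,255)/(3,120,70),(14,255,255)/' h.py; python3 -c "
from h import *
p,ph,s=st();c,si=np.cos(ph),np.sin(ph);f=p+np.array([.071*c,.071*si,-.070]);a=np.array([-.64*c,-.64*si,.766]);print(loc(f),proj('side',[f,f+.07*a]).round(1).tolist());rod('side',f+.05*a,'s14',30)
go(Q+RQ@np.array([-.066,.016,.219]),.067)"
```

```text
t 21.35 tcp [ 0.4512 -0.1936  0.2421] phi 0.067 F [ 0.2  0.5 -1.8] open 0.164 ff 7.26 q [-0.61 -0.13  2.   -0.    1.28  0.89]
[0.00458675 0.01701501 0.17206137] [[347.8, 156.3], [366.6, 139.7]]
side area 174 ends [372.1 134.2] [346.9 156.9] width 5.4
t 21.4 tcp [ 0.4519 -0.1942  0.2437] phi 0.0667 F [-0.3 -0.6  0.3] open 0.16 ff 7.26 q [-0.61 -0.14  2.   -0.    1.28  0.89]
x -0.0002 y 0.0004 z 0.0247 yaw -0.0003 dist 0.025
```

>>> move_arm([
  {"x": 0, "y": 0, "z": 0.013, "yaw": 0, "fingers": 0.842},
  {"x": 0, "y": 0, "z": 0.025, "yaw": 0, "fingers": 0.842},
  {"x": 0, "y": 0, "z": 0.025, "yaw": 0, "fingers": 0.842},
])

```text
time: 21.7
eef_pos: [0.4513, -0.1943, 0.2176]
tcp_rot: [0.999, 0.033, -0.002, -0.001]
contact_force: [-0.7, 0.4, -0.4]
opening: 0.161
finger_force: 7.3
```

>>> move_arm([
  {"x": 0.0035, "y": 0, "z": 0, "yaw": 0, "fingers": 0.842},
  {"x": 0.011, "y": 0, "z": -0.003, "yaw": 0, "fingers": 0.842},
  {"x": 0.0184, "y": 0, "z": -0.005, "yaw": 0, "fingers": 0.842},
  {"x": 0.0184, "y": 0, "z": -0.005, "yaw": 0, "fingers": 0.842},
])

```text
time: 22.1
eef_pos: [0.4721, -0.1941, 0.2259]
tcp_rot: [0.999, 0.033, 0.001, 0.001]
contact_force: [-0.5, 0.5, -0.7]
opening: 0.154
finger_force: 7.4
```

```bash
python3 -c "
from h import *
p,ph,s=st();print('loc',loc(p));c,si=np.cos(ph),np.sin(ph)
for t in (30,40):
    t=np.radians(t);g=p+[0,0,.016];a=np.array([-np.sin(t)*c,-np.sin(t)*si,np.cos(t)]);print(t,proj('side',[g-.03*a,g-.08*a]).round(1).tolist())
rod('side',p+np.array([.03,0,-.03]),'s15',35)"
```

```text
t 22.1 tcp [ 0.4721 -0.1941  0.2259] phi 0.0664 F [-0.5  0.5 -0.7] open 0.154 ff 7.35 q [-0.59 -0.08  1.98  0.    1.24  0.92]
loc [-0.04558955  0.01512252  0.22594479]
0.5235987755982988 [[362.7, 142.4], [352.0, 156.3]]
0.6981317007977318 [[361.0, 141.0], [347.6, 152.9]]
side area 152 ends [363.5 141.3] [344.7 164.4] width 5.3
```

>>> move_arm([
  {"x": 0.0085, "y": 0, "z": 0.0015, "yaw": 0, "fingers": 0.842},
  {"x": 0.0167, "y": 0, "z": 0.003, "yaw": 0, "fingers": 0.842},
  {"x": 0.026, "y": 0, "z": 0.008, "yaw": 0, "fingers": 0.842},
  {"x": 0.0355, "y": 0, "z": 0.013, "yaw": 0, "fingers": 0.842},
  {"x": 0.0355, "y": 0, "z": 0.013, "yaw": 0, "fingers": 0.842},
])

```text
time: 22.65
eef_pos: [0.5068, -0.1909, 0.2103]
tcp_rot: [0.999, 0.033, -0.001, -0.001]
contact_force: [-0.9, 0.7, -1.4]
opening: 0.164
finger_force: 7.2
```

>>> move_arm([
  {"x": 0.009, "y": 0, "z": 0.006, "yaw": 0, "fingers": 0.842},
  {"x": 0.0188, "y": 0, "z": 0.0134, "yaw": 0, "fingers": 0.842},
  {"x": 0.0225, "y": 0, "z": 0.017, "yaw": 0, "fingers": 0.842},
  {"x": 0.0225, "y": 0, "z": 0.017, "yaw": 0, "fingers": 0.842},
])

```text
time: 23.05
eef_pos: [0.5286, -0.1896, 0.1936]
tcp_rot: [0.999, 0.033, -0.001, -0.001]
contact_force: [-0.6, -0.3, -0.9]
opening: 0.159
finger_force: 7.2
```

```bash
python3 -c "
from h import *
p,ph,s=st();print('loc',loc(p));c,si=np.cos(ph),np.sin(ph)
for t in (-5,0,5,10):
    t=np.radians(t);g=p+[0,0,.016];a=np.array([-np.sin(t)*c,-np.sin(t)*si,np.cos(t)]);print(t,proj('side',[g-.02*a,g-.05*a]).round(1).tolist())
rod('side',p+np.array([.0,0,-.02]),'s16',30)"
```

```text
t 23.05 tcp [ 0.5286 -0.1896  0.1936] phi 0.0661 F [-0.6 -0.3 -0.9] open 0.159 ff 7.22 q [-0.53  0.07  1.89  0.    1.18  0.98]
loc [0.01112026 0.0158208  0.19357798]
-0.08726646259971647 [[346.3, 149.7], [346.9, 160.2]]
0.0 [[345.6, 149.6], [345.3, 160.0]]
0.08726646259971647 [[344.9, 149.5], [343.6, 159.7]]
0.17453292519943295 [[344.2, 149.3], [341.9, 159.3]]
side area 65 ends [347.  149.8] [345.6 163.2] width 5.2
```

>>> move_arm([
  {"x": -0.006, "y": 0, "z": 0.002, "yaw": 0, "fingers": 0.842},
  {"x": -0.009, "y": 0, "z": 0.012, "yaw": 0, "fingers": 0.842},
  {"x": -0.009, "y": 0, "z": 0.021, "yaw": 0, "fingers": 0.842},
  {"x": -0.009, "y": 0, "z": 0.029, "yaw": 0, "fingers": 0.842},
  {"x": -0.009, "y": 0, "z": 0.029, "yaw": 0, "fingers": 0.842},
])

```text
time: 23.6
eef_pos: [0.5185, -0.1899, 0.1637]
tcp_rot: [0.999, 0.033, -0.001, -0.001]
contact_force: [0.1, 0.1, -1.2]
opening: 0.158
finger_force: 7.2
```

```bash
python3 -c "
from h import *
p,ph,s=st();print('loc',loc(p));g=p+[0,0,.016];print(proj('side',[g-[0,0,.02],g-[0,0,.03]]).round(1).tolist());rod('side',p,'s17',20)"
```

```text
t 23.6 tcp [ 0.5185 -0.1899  0.1637] phi 0.0655 F [ 0.1  0.1 -1.2] open 0.158 ff 7.22 q [-0.53  0.09  1.94  0.    1.12  0.97]
loc [0.00093245 0.01613555 0.16373171]
[[349.2, 160.6], [349.0, 164.0]]
side area 10 ends [348.  163.5] [352.  163.5] width 1.7
```

Second rod is upright and about 86 mm deep in the left bay. Releasing, backing off, then going to the lid handle.

>>> move_arm([
  {"x": 0, "y": 0, "z": 0, "yaw": 0, "fingers": 0.8},
  {"x": 0, "y": 0, "z": 0, "yaw": 0, "fingers": 0.65},
  {"x": 0, "y": 0, "z": 0, "yaw": 0, "fingers": 0.6},
  {"x": 0, "y": 0, "z": -0.02, "yaw": 0, "fingers": 0.6},
  {"x": 0, "y": 0, "z": -0.06, "yaw": 0, "fingers": 0.6},
])

```text
time: 24.15
eef_pos: [0.5176, -0.1893, 0.2228]
tcp_rot: [0.999, 0.033, -0.003, -0.002]
contact_force: [0.3, -0.4, -0.8]
opening: 0.4
finger_force: 0.0
```

>>> move_arm([
  {"x": 0, "y": 0, "z": -0.045, "yaw": 0, "fingers": 0.5},
  {"x": 0.02, "y": 0.006, "z": -0.08, "yaw": 0, "fingers": 0.4},
  {"x": 0.058, "y": 0.018, "z": -0.08, "yaw": 0, "fingers": 0.4},
  {"x": 0.058, "y": 0.018, "z": -0.08, "yaw": 0, "fingers": 0.4},
])

```text
time: 24.55
eef_pos: [0.5818, -0.2058, 0.3067]
tcp_rot: [0.999, 0.033, 0.002, 0.001]
contact_force: [-0.6, -0.1, -0.4]
opening: 0.601
finger_force: 0.0
```

```bash
python3 -c "
from h import *
rod('side',Q+RQ@np.array([0,0.0,.165]),'s18',30)
go((.5782,-.2041,.167),.067)
im=cv2.imread('pics/s18.png');h=cv2.cvtColor(im,cv2.COLOR_BGR2HSV)[100:185,310:380]
m=cv2.inRange(h,(0,0,190),(180,40,255));k,l,s,c=cv2.connectedComponentsWithStats(m);print([(s[i]+[310,100,0,0,0]).tolist() for i in range(1,k) if s[i,4]>10])
for th in(1.5,1.6,1.7,1.8): print(th,proj('side',Q+RQ@np.array([.021-.036*np.cos(th)+.039*np.sin(th),0,.156+.036*np.sin(th)+.039*np.cos(th)])).round(1))"
```

```text
side none
t 24.6 tcp [ 0.5798 -0.205   0.3055] phi 0.0662 F [ 0.  -0.2  0.5] open 0.598 ff 0.0 q [-0.5   0.11  1.65 -0.    1.39  1.  ]
x -0.0016 y -0.0010 z 0.1385 yaw -0.0008 dist 0.139
[[327, 140, 14, 8, 84], [339, 150, 8, 15, 42]]
1.5 [[329.3 142.3]]
1.6 [[327.9 143.5]]
1.7 [[326.7 144.7]]
1.8 [[325.6 146.1]]
```

>>> move_arm([
  {"x": -0.001, "y": -0.001, "z": 0.045, "yaw": 0, "fingers": 0.4},
  {"x": -0.001, "y": -0.001, "z": 0.09, "yaw": 0, "fingers": 0.4},
  {"x": -0.001, "y": -0.001, "z": 0.12, "yaw": 0, "fingers": 0.4},
  {"x": -0.001, "y": -0.001, "z": 0.135, "yaw": 0, "fingers": 0.4},
  {"x": -0.001, "y": -0.001, "z": 0.135, "yaw": 0, "fingers": 0.4},
], force=40)

```text
time: 25.1
eef_pos: [0.5757, -0.2028, 0.1682]
tcp_rot: [0.999, 0.033, -0.002, -0.001]
contact_force: [0.2, 0.8, 0.1]
opening: 0.601
finger_force: 0.0
```

>>> move_arm([
  {"x": 0, "y": 0, "z": 0, "yaw": 0, "fingers": 1},
  {"x": 0, "y": 0, "z": 0, "yaw": 0, "fingers": 1},
  {"x": 0, "y": 0, "z": 0, "yaw": 0, "fingers": 1},
  {"x": 0, "y": 0, "z": 0, "yaw": 0, "fingers": 1},
])

```text
time: 25.5
eef_pos: [0.579, -0.2026, 0.1738]
tcp_rot: [0.999, 0.033, 0.002, -0.001]
contact_force: [0.8, 6.1, 2.9]
opening: 0.218
finger_force: 39.9
```

```bash
python3 -c "
from h import *
p,ph,s=st();print('rel hinge',loc(p)-[.021,0,.156-.02])"
```

```text
t 25.5 tcp [ 0.579  -0.2026  0.1738] phi 0.0655 F [0.8 6.1 2.9] open 0.218 ff 39.88 q [-0.5   0.2   1.79  0.    1.15  1.  ]
rel hinge [ 0.03948401 -0.00059461  0.03779404]
```

>>> move_arm([
  {"x": -0.004, "y": 0, "z": -0.004, "yaw": 0, "fingers": 1},
  {"x": -0.008, "y": 0, "z": -0.007, "yaw": 0, "fingers": 1},
  {"x": -0.013, "y": 0, "z": -0.01, "yaw": 0, "fingers": 1},
  {"x": -0.018, "y": 0, "z": -0.0126, "yaw": 0, "fingers": 1},
  {"x": -0.024, "y": 0, "z": -0.0145, "yaw": 0, "fingers": 1},
])

```text
time: 26.0
eef_pos: [0.5563, -0.2039, 0.1865]
tcp_rot: [0.999, 0.032, 0.005, -0.001]
contact_force: [8.2, 4.0, -5.2]
opening: 0.225
finger_force: 41.7
```

>>> move_arm([
  {"x": -0.006, "y": 0, "z": -0.0016, "yaw": 0, "fingers": 1},
  {"x": -0.012, "y": 0, "z": -0.0024, "yaw": 0, "fingers": 1},
  {"x": -0.0184, "y": 0, "z": -0.0023, "yaw": 0, "fingers": 1},
  {"x": -0.024, "y": 0, "z": -0.0015, "yaw": 0, "fingers": 1},
  {"x": -0.03, "y": 0, "z": -0.0005, "yaw": 0, "fingers": 1},
])

```text
time: 26.5
eef_pos: [0.528, -0.2056, 0.188]
tcp_rot: [0.999, 0.032, 0.007, -0.001]
contact_force: [10.9, 6.9, -4.7]
opening: 0.228
finger_force: 42.6
```

>>> move_arm([
  {"x": -0.005, "y": 0, "z": 0.0018, "yaw": 0, "fingers": 1},
  {"x": -0.0103, "y": 0, "z": 0.0041, "yaw": 0, "fingers": 1},
  {"x": -0.0145, "y": 0, "z": 0.0065, "yaw": 0, "fingers": 1},
  {"x": -0.0184, "y": 0, "z": 0.0091, "yaw": 0, "fingers": 1},
  {"x": -0.022, "y": 0, "z": 0.0118, "yaw": 0, "fingers": 1},
])

```text
time: 27.0
eef_pos: [0.5066, -0.2069, 0.1786]
tcp_rot: [0.999, 0.032, 0.007, -0.001]
contact_force: [8.3, 9.8, 5.6]
opening: 0.221
finger_force: 43.0
```

>>> move_arm([
  {"x": -0.003, "y": 0, "z": 0.0028, "yaw": 0, "fingers": 1},
  {"x": -0.003, "y": 0, "z": 0.005, "yaw": 0, "fingers": 1},
  {"x": -0.003, "y": 0, "z": 0.007, "yaw": 0, "fingers": 1},
])

```text
time: 27.3
eef_pos: [0.5011, -0.2072, 0.1733]
tcp_rot: [0.999, 0.033, 0.003, -0.001]
contact_force: [-8.2, 12.0, 23.2]
opening: 0.222
finger_force: 45.7
```

```bash
cat >> h.py <<'E'
def fin(im):
    h=cv2.cvtColor(im,cv2.COLOR_BGR2HSV)[100:185,310:380]
    m=cv2.inRange(h,(0,0,175),(180,45,255));k,l,s,c=cv2.connectedComponentsWithStats(m);print('white',[(s[i]+[310,100,0,0,0]).tolist() for i in range(1,k) if s[i,4]>8])
    for th in(0,.1,.3): print(th,proj('side',[Q+RQ@np.array([.021-.036*np.cos(th)+z*np.sin(th),0,.156+.036*np.sin(th)+z*np.cos(th)]) for z in(.039,.005)]).round(1).tolist())
E
python3 -c "
from h import *
p,ph,s=st();print('rel hinge',loc(p)-[.021,0,.156-.02]);fin(shot('side','s19'))"
```

```text
t 27.3 tcp [ 0.5011 -0.2072  0.1733] phi 0.0658 F [-8.2 12.  23.2] open 0.222 ff 45.69 q [-0.58  0.05  1.96  0.01  1.13  0.92]
rel hinge [-3.85712758e-02  4.35322769e-05  3.73416085e-02]
white [[359, 145, 3, 12, 17]]
0 [[357.4, 146.1], [356.8, 157.9]]
0.1 [[355.9, 144.7], [356.6, 156.7]]
0.3 [[352.4, 142.3], [355.8, 154.2]]
```

The lid met its stop (23 N upward). Releasing, backing off and comparing with the first picture.

>>> move_arm([
  {"x": 0, "y": 0, "z": 0, "yaw": 0, "fingers": 0.7},
  {"x": 0, "y": 0, "z": 0, "yaw": 0, "fingers": 0.4},
  {"x": 0, "y": 0, "z": 0, "yaw": 0, "fingers": 0.4},
  {"x": 0, "y": 0, "z": -0.04, "yaw": 0, "fingers": 0.4},
  {"x": 0, "y": 0, "z": -0.08, "yaw": 0, "fingers": 0.6},
])

```text
time: 27.85
eef_pos: [0.4976, -0.2087, 0.246]
tcp_rot: [0.999, 0.033, -0.002, -0.001]
contact_force: [1.1, -1.4, -0.4]
opening: 0.448
finger_force: 0.0
```

>>> move_arm([
  {"x": 0, "y": 0, "z": -0.03, "yaw": 0, "fingers": 1},
  {"x": 0, "y": 0, "z": -0.05, "yaw": 0, "fingers": 1},
  {"x": 0, "y": 0, "z": -0.05, "yaw": 0, "fingers": 1},
])

```text
time: 28.15
eef_pos: [0.5001, -0.2102, 0.301]
tcp_rot: [0.999, 0.033, 0.003, 0.002]
contact_force: [0.3, -1.1, -1.0]
opening: -0.0
finger_force: 0.0
```

```bash
python3 -c "
from h import *
st();a=shot('side','s20');b=cv2.imread('pics/side0.png');fin(b);fin(a)
g=lambda i:cv2.cvtColor(i,cv2.COLOR_BGR2GRAY)[138:172,335:367].astype(int)
d=abs(g(a)-g(b));print('diff',d.mean(),(d>40).sum())
M=lambda i:cv2.inRange(cv2.cvtColor(i,cv2.COLOR_BGR2HSV),(60,80,0),(85,255,255))[135:175,330:375]
print((M(a)!=M(b)).sum(),M(b).astype(bool).sum());h=np.argwhere
for m in(M(b),M(a)): y,x=np.nonzero(m);print(y.min()+135,x.min()+330,x.max()+330)
W=np.hstack([crop(b,310,80,80,120,5),crop(a,310,80,80,120,5)]);cv2.imwrite('pics/c8.png',W)"
```

```text
t 28.15 tcp [ 0.5001 -0.2102  0.301 ] phi 0.0653 F [ 0.3 -1.1 -1. ] open -0.0 ff 0.0 q [-0.58 -0.06  1.83 -0.    1.37  0.92]
white [[377, 113, 3, 13, 28], [350, 142, 7, 15, 66]]
0 [[357.4, 146.1], [356.8, 157.9]]
0.1 [[355.9, 144.7], [356.6, 156.7]]
0.3 [[352.4, 142.3], [355.8, 154.2]]
white [[363, 100, 3, 8, 14], [377, 115, 3, 11, 24], [352, 143, 7, 15, 79]]
0 [[357.4, 146.1], [356.8, 157.9]]
0.1 [[355.9, 144.7], [356.6, 156.7]]
0.3 [[352.4, 142.3], [355.8, 154.2]]
diff 18.74264705882353 222
23 428
149 338 361
149 338 361
```

View pics/c8.png

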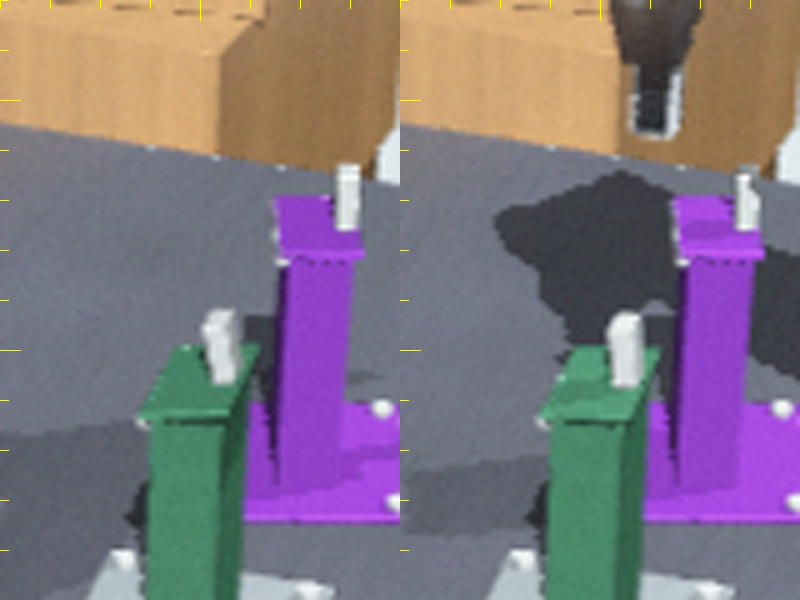

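The lid now looks shut; it was slightly ajar in the first picture. I'll press lightly on top of the fin with shut fingers to be sure.

>>> move_arm([
  {"x": 0.002, "y": -0.003, "z": 0.045, "yaw": 0, "fingers": 1},
  {"x": 0.002, "y": -0.003, "z": 0.08, "yaw": 0, "fingers": 1},
  {"x": 0.002, "y": -0.003, "z": 0.09, "yaw": 0, "fingers": 1},
  {"x": 0.002, "y": -0.003, "z": 0.09, "yaw": 0, "fingers": 1},
  {"x": 0.002, "y": -0.003, "z": 0.09, "yaw": 0, "fingers": 1},
])

```text
time: 28.7
eef_pos: [0.5011, -0.2062, 0.2078]
tcp_rot: [0.999, 0.033, 0.001, 0.0]
contact_force: [0.6, 0.3, 0.4]
opening: 0.001
finger_force: 0.0
```

```bash
python3 -c "
from h import *
p,ph,s=st();print(loc(p))"
```

```text
t 28.7 tcp [ 0.5011 -0.2062  0.2078] phi 0.0655 F [0.6 0.3 0.4] open 0.001 ff 0.0 q [-0.58  0.01  1.93  0.    1.2   0.93]
[-0.01742622  0.00101938  0.20780192]
```

>>> move_arm([
  {"x": 0, "y": 0, "z": 0.007, "yaw": 0, "fingers": 1},
  {"x": 0, "y": 0, "z": 0.011, "yaw": 0, "fingers": 1},
  {"x": 0, "y": 0, "z": 0.013, "yaw": 0, "fingers": 1},
  {"x": 0, "y": 0, "z": 0.014, "yaw": 0, "fingers": 1},
])

```text
time: 29.1
eef_pos: [0.4999, -0.2068, 0.1958]
tcp_rot: [0.999, 0.033, -0.001, 0.001]
contact_force: [-8.7, 0.6, 9.3]
opening: -0.002
finger_force: 4.7
```

>>> move_arm([
  {"x": 0, "y": 0, "z": 0.0015, "yaw": 0, "fingers": 1},
  {"x": 0, "y": 0, "z": 0.0015, "yaw": 0, "fingers": 1},
])

```text
time: 29.3
eef_pos: [0.5002, -0.2069, 0.1949]
tcp_rot: [0.999, 0.033, -0.001, 0.001]
contact_force: [-6.7, 1.3, 11.4]
opening: 0.003
finger_force: 5.3
```

>>> move_arm([
  {"x": 0, "y": 0, "z": 0.002, "yaw": 0, "fingers": 1},
  {"x": 0, "y": 0, "z": 0.004, "yaw": 0, "fingers": 1},
  {"x": 0, "y": 0, "z": 0.004, "yaw": 0, "fingers": 1},
])

```text
time: 29.6
eef_pos: [0.5003, -0.207, 0.1947]
tcp_rot: [0.999, 0.033, -0.001, 0.002]
contact_force: [-13.4, 3.6, 23.9]
opening: 0.0
finger_force: 12.0
```

>>> move_arm([
  {"x": 0, "y": 0, "z": -0.03, "yaw": 0, "fingers": 1},
  {"x": 0, "y": 0, "z": -0.08, "yaw": 0, "fingers": 1},
  {"x": 0, "y": 0, "z": -0.12, "yaw": 0, "fingers": 1},
  {"x": 0, "y": 0, "z": -0.12, "yaw": 0, "fingers": 1},
  {"x": 0, "y": 0, "z": -0.12, "yaw": 0, "fingers": 1},
])

```text
time: 30.1
eef_pos: [0.5012, -0.2062, 0.3095]
tcp_rot: [0.999, 0.033, 0.002, 0.001]
contact_force: [-0.7, -0.3, -1.1]
opening: -0.0
finger_force: 0.0
```

```bash
python3 -c "
from h import *
st();fin(shot('side','s21'));b=cv2.imread('pics/s20.png');a=cv2.imread('pics/s21.png')
d0=cv2.imread('pics/side0.png')
for n,(x,y,w,h) in dict(stub=(275,285,35,45),tin=(340,220,32,52),tube=(180,240,55,55),hammer=(213,170,60,70)).items(): print(n,abs(a[y:y+h,x:x+w].astype(int)-d0[y:y+h,x:x+w]).mean().round(1))"
```

```text
t 30.1 tcp [ 0.5012 -0.2062  0.3095] phi 0.0659 F [-0.7 -0.3 -1.1] open -0.0 ff 0.0 q [-0.58 -0.06  1.82  0.    1.38  0.93]
white [[362, 100, 3, 5, 10], [377, 115, 3, 11, 24], [354, 144, 6, 16, 70]]
0 [[357.4, 146.1], [356.8, 157.9]]
0.1 [[355.9, 144.7], [356.6, 156.7]]
0.3 [[352.4, 142.3], [355.8, 154.2]]
stub 9.6
tin 0.8
tube 13.6
hammer 6.1
```

```bash
python3 -c "
from h import *
a=cv2.imread('pics/s21.png',0);d=cv2.imread('pics/side0.png',0)
for n,(x,y,w,h) in dict(stub=(275,285,35,45),tube=(180,240,55,55),hammer=(213,170,60,70)).items():
    r=cv2.matchTemplate(a[y-8:y+h+8,x-8:x+w+8],d[y:y+h,x:x+w],cv2.TM_CCOEFF_NORMED);v=cv2.minMaxLoc(r);print(n,v[1],v[3])"
```

```text
stub 0.9754692316055298 (8, 8)
tube 0.9563593864440918 (8, 8)
hammer 0.9828296899795532 (8, 8)
```

Stub, tube and hammer have not moved (zero shift in the template match), and the tin's picture is unchanged. The lid is hard against its stop. Handing in.

```bash
python3 -c "
from plant import ctrl
print(ctrl.sign_off())"
```

```text
the job is handed in; nothing more can be done
None
```

The job is handed in at about 30 s: both full-length rods stand points up in the green quiver, one per bay, squeezed to about 8 N and lowered about 85 mm before release; the lid is pressed shut against its stop, and the stub and everything else are where they were.

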